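# Load the ink tank and clamp it home

## Task

Load the black ink tank upright into the open bay of the poster printer's ink station and let go of it, then swing the hinged clamp lever over and press it down until it has driven the tank fully home onto the bottom stop, so that the clamp holds it there firmly. The tank is brittle: press gently once it has bottomed, without forcing the lever. Leave the tumbler, the green pot and the tape roll where they stand.

Things in the scene. Friction and masses are not known exactly. Their poses are not given: they have to be found in the camera images.
- tank_centre (a point): The ink tank: a loose closed black plastic box with a pale blank label round it, 36 x 60 mm in plan (x by y) and 85 mm tall, about 0.15 kg, standing upright on the table. The point is its centre, 42.5 mm above its underside. x is its 36 mm direction (the easy grasp), y its 60 mm direction, z up. Either of the two ways round fits the bay.
- station: The ink station: a fixed white plastic base, 130 x 300 mm (x by y), 12 mm thick, with the grey bay, the clamp and, along its +x side (x = 85 to 125 mm), a 48 mm tall, 240 mm long housing. Origin at table level under the centre of the bay; z up; the clamp's hinge, with two posts 140 mm tall, is on its +y side at y = 105 mm.
- bay (a point): Centre of the bay's mouth, 55 mm above the table; axes as the station's. The bay is a rectangular pocket, 39 x 63 mm inside (x by y): 1.5 mm clearance a side for the tank with its 36 mm direction along x. Walls 5 mm thick; their top 7 mm flares outward by about 4 mm.
- hinge (a point): The middle of the clamp's hinge pin, 127 mm above the table, 105 mm from the bay's centre towards the station's +y. The pin lies along the station's x.
- clamp (a joint): Angle of the clamp lever, rad: 0 when it lies level over the bay, pointing to the station's -y; grows as it opens; 1.57 upright, more leaning away; range -0.2 to 2.05. The stiff hinge (about 1.4 N m friction, some damping) stays wherever it is left, also under load. It meets the unseated tank at about 0.135 rad; the tank comes home somewhere between -0.1 and +0.06 rad.
- handle (a point): Grip point on the clamp's round handle bar, 14 mm thick, 85 mm long, along the hinge direction, sticking out from the lever's end to the station's -x. The point is on the bar's axis, 45 mm from the lever's middle, 215 mm from the hinge axis. Push needed here: 6 to 8 N to swing and drive the tank; at the bottom stop it climbs steeply: 11 to 14 N seats it firmly, over 18 N overloads it.
- tumbler: Bystander: steel drinking bottle with a black cap, 72 mm wide, 170 mm tall; origin under its centre.
- pot: Bystander: open green plastic paint pot, 84 mm wide, 75 mm tall; origin under its centre.
- tape: Bystander: roll of pale tape lying flat, 90 mm wide, 20 mm tall; origin under its centre.
- bed_rest (a point): Point in the middle of the bay, 36 mm above the table (fixed): here the sprung bed first carries the tank's underside. The bed yields under 2 to 6 N and lets the tank go down 7 to 21 mm to a rigid bottom stop. The stop's height differs by that much from start to start and is not measured, only felt.
- nose (a point): Lowest point (unloaded, at joint value 0) of the clamp's rubber roller-shaped nose, 105 mm from the hinge axis and 20 mm below the lever's middle line; it presses on the middle of the tank's top. The nose is sprung and gives about 1 mm per 12 N. The lever is a flat steel bar 18 mm wide and 10 mm thick.
Mind the look-alikes: they are no part of the job. Of the things that look like the part that bears tank_centre, the largest one is meant.

How it is judged:
On the way:
1. the tank stands upright in the bay on the sprung bed, let go, the clamp still off it (z of tank_centre in the frame of station below 0.082 m and horizontal distance between tank_centre and bay below 0.004 m and angle between tank_centre's own z axis and vertical below 0.1 rad and contact force between each of the fingers, clamp and tank below 0.1 N), for 0.2 s.
At the end, for the whole second after the job is handed in: The tank stands upright (within 0.06 rad) in the bay, within 4 mm of its centre, pressed down at least 5.5 mm from where the sprung bed first carried it, at rest, and the clamp by itself holds it down with more than 8.5 N, which is possible only when it sits on the bottom stop (contact force between clamp and tank above 8.5 N and z of tank_centre in the frame of station below 0.073 m and horizontal distance between tank_centre and bay below 0.004 m and angle between tank_centre's own z axis and vertical below 0.06 rad and linear speed of tank below 0.01 m/s); the robot touches nothing.
It fails at once if the clamp crushes the tank (more than 30 N on it) (contact force between clamp and tank above 30 N).
It fails at once if a bystander is moved by more than 30 mm (distance of any of tumbler, pot, tape from where it was at the start of the episode above 0.03 m).
It also fails if it takes over 72 s, if anything falls off the work surface, if the arm or the gripper's body presses on something with over 40 N, if the wrist force passes 120 N, or if a joint passes its speed limit or range.

## Robot

A 6-joint arm with a two-finger parallel gripper is mounted at the origin on the work surface. World frame = base frame: x ahead of the robot, y to its left, z up, the work surface at z = 0. Lengths are in m, angles in rad, forces in N, time in s.
With the tool pointing down it reaches from about 0.375 to 0.925 m from the base axis. Payload 5.7 kg.
Tool frame: the origin (TCP) lies at the very end of the fingers, on their centre line; the grasp point (between the pads) lies bot.grip_point_offset behind it (bot.grip_point_offset is the distance from the TCP to the grasp point, in m); z points along the fingers, y is the line along which they close (so a half turn about z gives the same grasp; the last joint's range is limited). The gripper opens to 85 mm and grips with 20 to 120 N. Pads are 22 mm wide; open, the fingers measure 114 mm over their backs; the gripper's body (76 mm by 85 mm) begins 54 mm behind the grasp point. The pads swing forward as they close: fully open they stand 13 mm farther back than shut.
Start: joints at [1.226, 0.359, 1.51, -0, 1.272, -0.115], TCP at [0.137, 0.584, 0.193] pointing down, gripper open.
Joint ranges: [-2.97, 2.97], [-1.01, 2.36], [0.21, 2.38], [-0.96, 4.11], [0.2, 2.71], [-2.98, 2.98]. Speed limits (rad/s): [2.39, 2.39, 3.14, 3.14, 3.14, 3.14].

## Interface

Orientations are given as [roll, pitch, yaw] about the fixed x, y, z axes, in that order (R = Rz(yaw) Ry(pitch) Rx(roll)).
In Python, from cell import bot gives the robot as it stands. The module is installed in compiled form; this text tells all that it offers.
- The arm moves only by the tool servo_tool, never from a script. Its argument "motion" is a list of rows, each an object of numbers: "fingers": the opening, from 0 (shut) to 1 (fully open); "tx", "ty", "tz": the shift along the tool's x, y, z in mm; "roll": the turn about the tool's z in degrees. A call has exactly 5 rows; each row is the pose to reach, as a shift and turn from the pose commanded when the call began, along the tool's axes at that moment; what a row does not reach only later rows make up. A row lasts 1/8 s, in which the tool goes at most 62.5 mm and 10.7 degrees, less where a joint would pass 70% of its speed; a pose out of reach is approached as far as the arm can. A call with a gripper value outside its range is refused whole. The fingers move at their own pace and stop on an object; the grip force is fixed at half the most. Time passes only in rows, so rows that repeat a pose let the fingers close, or fill a call up. It gives the time, the measured TCP pose, the force, the opening and the grip force at its end, in the units of the state.
- bot.get_obs(): the state, without advancing time (a new reading comes with each control period).
- bot.capture(name): name is "scene" or "top" or "wrist"; returns a dict with "img" (400x640x3 uint8, red, green, blue), "mtx" (3x3 intrinsics, pixels), "k1" (the pictures are not rectified: a ray, as slopes to the right and down, at radius r is drawn at 1 + k1 r^2 times it, then the intrinsics apply), "R" (3x3) and "t" (3): a world point X has camera coordinates R X + t. Camera axes: x right, y down, z forward; pixel columns grow to the right and rows downward; lengths in m; the calibration is good to about 2 mm. A picture is of the moment at which its call begins. There is no depth.
- bot.job_done(): hands the job in; it is judged then, once.
The state is a dict: "time_s": time; "joint_positions": joint angles; "joint_velocities": joint speeds; "tau": joint torques, N m; "tool_pos": TCP position; "ee_rot": TCP orientation; "ft_force": force on the tool from outside, world axes, zero at the start; "moment": the same for the moment, N m; "opening": finger opening in m; "grasp_force": force on a finger pad.
Only numpy, scipy, OpenCV 4.12 (cv2) and the standard library are available. Lean on these libraries where they do the work, as an engineer would, in place of code of your own. Each camera call takes 0.05 s, during which the arm holds its last target. There are 200 camera calls.

## Working session

There is one attempt and no reset: what is moved stays moved. The work goes in short steps, Python scripts to look and compute and a tool call to move; the robot and the scene stay as the last step left them, time stands still between calls to the robot, and variables do not carry over. Pictures are saved under pics/ and viewed, at most 10 in all, crops included, and the job is handed in when it is done.

Besides the shell and the picture viewer there is one more tool, called after "Emit:" as name(argument=value, ...) on one line, values as JSON. servo_tool: Moves the arm, as the interface text tells. Its arguments: {"type":"object","properties":{"motion":{"type":"array","items":{"type":"object","properties":{"fingers":{"type":"number"},"tx":{"type":"number"},"ty":{"type":"number"},"tz":{"type":"number"},"roll":{"type":"number"}}}}},"required":["motion"]}

```bash
mkdir -p pics
cat > h.py <<'E'
import numpy as np, cv2, pickle
from cell import bot
def cap(n):
    c=bot.capture(n); pickle.dump(c,open(f'{n}.pkl','wb')); return c
def load(n): return pickle.load(open(f'{n}.pkl','rb'))
def ray(c,px):
    p=np.atleast_2d(np.array(px,float)); m=np.array(c['mtx'])
    d=(p-[m[0,2],m[1,2]])/[m[0,0],m[1,1]]; u=d.copy()
    for _ in range(30): u=d/(1+c['k1']*(u**2).sum(1,keepdims=True))
    R=np.array(c['R']);t=np.array(c['t'])
    return -R.T@t,(np.c_[u,np.ones(len(u))])@R
def plane(c,px,z):
    o,d=ray(c,px); return o+d*((z-o[2])/d[:,2])[:,None]
def proj(c,X):
    q=np.atleast_2d(X)@np.array(c['R']).T+np.array(c['t']); u=q[:,:2]/q[:,2:]
    u=u*(1+c['k1']*(u**2).sum(1,keepdims=True)); m=np.array(c['mtx'])
    return u*[m[0,0],m[1,1]]+[m[0,2],m[1,2]]
def save(img,n): cv2.imwrite('pics/'+n,cv2.cvtColor(img,cv2.COLOR_RGB2BGR))
E
python3 - <<'E'
from h import *
for n in('top','scene'):
    c=cap(n); save(c['img'],n+'0.png'); print(n,-np.array(c['R']).T@c['t'],c['k1'],np.array(c['mtx'])[0,0])
o=bot.get_obs();print(o,bot.grip_point_offset)
E
```

```text
top [ 0.44079477 -0.07387112  1.04305489] -0.06224506961539165 386.6420662662268
scene [ 0.99372194 -0.65057183  1.09324732] -0.03148488046273805 510.75073153030786
{'time_s': 0.1, 'joint_positions': array([ 1.22588741e+00,  3.59418174e-01,  1.51133365e+00,  2.88167339e-05,
        1.27249497e+00, -1.15091303e-01]), 'joint_velocities': array([ 0.00066706, -0.00112762, -0.00137105, -0.00132944,  0.00137971,
        0.00146829]), 'tau': array([-4.61857653e-04, -5.28653884e+01, -2.79349887e+01, -2.86011764e-04,
        5.22297865e-03,  4.40268366e-05]), 'tool_pos': array([0.13644102, 0.583586  , 0.19194291]), 'ee_rot': array([-3.13995261e+00, -2.17305771e-04,  2.91176637e+00]), 'ft_force': array([-0.07137589,  0.64673619,  0.1798343 ]), 'moment': array([ 0.05647524, -0.01590825,  0.0231643 ]), 'grasp_force': 0.0, 'opening': 0.0854564106952625} 0.0187
```

View pics/top0.png

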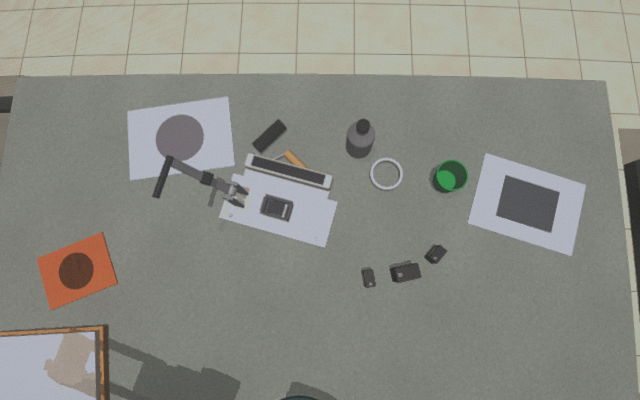

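View pics/scene0.png

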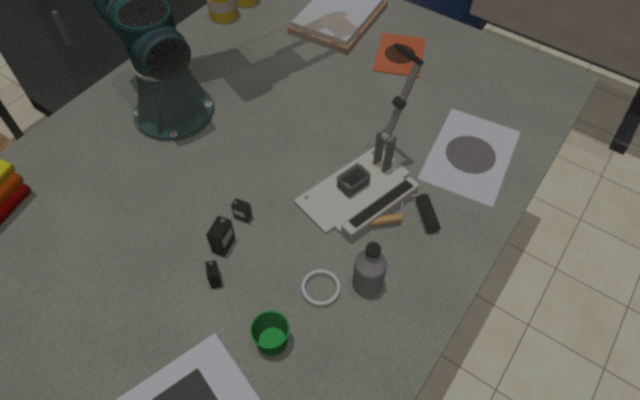

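The top view shows the station at about (277,208) with its lever open to the left (handle at about (163,177)). There are three black boxes, at (369,278), (406,272) and (436,254). In both views the middle one, (406,272), is the largest, so it fits the description. I'll confirm it in an enlarged crop.

Run:
```python
from h import *
a=load('top')['img'][235:295,350:450]; b=load('scene')['img'][185:295,190:260]; d=load('top')['img'][140:260,140:350]
r=lambda i,w,h:cv2.resize(i,(w,h),interpolation=cv2.INTER_CUBIC)
out=np.zeros((600,800,3),np.uint8)
out[:300,:500]=r(a,500,300); out[:300,500:691]=r(b,191,300); out[300:,:525]=r(d,525,300)
out=np.clip(out*1.7,0,255).astype(np.uint8); save(out,'crop1.png')
```

```text
(no output)
```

View pics/crop1.png

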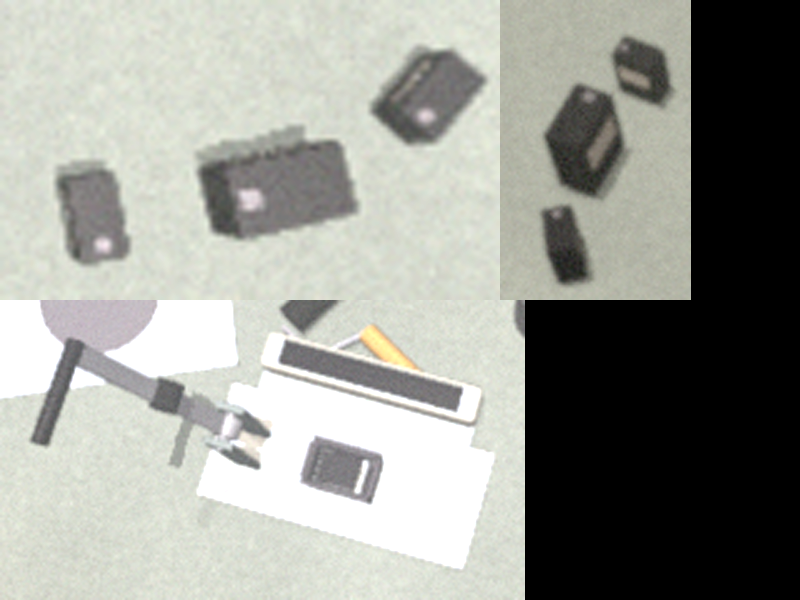

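Run:
```python
from h import *
np.set_printoptions(precision=4,suppress=True)
c=load('top'); img=c['img']; g=cv2.cvtColor(img,cv2.COLOR_RGB2GRAY).astype(np.uint8)
hsv=cv2.cvtColor(img,cv2.COLOR_RGB2HSV)
# tank top face
roi=g[255:290,385:427]; print(roi[::2,::2])
# white base
m=((g>125)).astype(np.uint8); m[:, :195]=0; m[:,345:]=0; m[:150]=0; m[255:]=0
cs,_=cv2.findContours(m,cv2.RETR_EXTERNAL,cv2.CHAIN_APPROX_NONE); k=max(cs,key=cv2.contourArea)
ap=cv2.approxPolyDP(k,2.5,True)[:,0]; 
for p,w in zip(ap,plane(c,ap,0.012)): print(p,w[:2])
print(g[190:226:2,255:298:2])
```

```text
[[131 131 125 129 131 130 127 132 131 131 130 128 127 131 133 124 125 128
  127 121  73]
 [130 134 134 128 128 132 133 127 128 128 131 130 133 127 125 126 122 126
  128 123  55]
 [129 133 133 131 128 130 132 128 130 128 131 126 129 130 130 129 128 129
  127 130 120]
 [131 128 128 131 129 133 130 128 127 122 101  92  94 126 128 125 126 125
  127 130 127]
 [133 130 127 129 128 102 105  99  96  97  94  95  80  86  85  71  88 126
  129 125 133]
 [132 128 109 104  97  98  91  99  76  67  66  59  61  71  67  69  69 129
  128 129 130]
 [128 128 118  83  68  65  69  56  71  73  71  75  69  68  66  72  71 110
  132 125 125]
 [129 127  97  46  51  66  76  68  72  69  72  72  73  73  71  66  68  92
  131 126 126]
 [134 130 124  51  53  50  71  70  67  74  67  73  70  71  75  71  69  72
  126 128 127]
 [127 130 128  58  50  52  90 123 118  69  73  67  72  67  69  71  71  73
  127 127 126]
 [131 132 134  70  51  49  72 125 122  77  71  71  72  71  73  71  75  70
   99 128 125]
 [132 131 130  86  51  47  68  81  75  67  72  74  71  75  71  70  73  80
  105 130 126]
 [127 129 130 128  49  46  57  7
[... 2211 characters left out ...]
5  75  77  74 110 144  77  91
   92 182 184 182]
 [181 183 157  95  82  87  80  69  77  78  76  73  80  79 145 123  80  91
  117 183 182 180]
 [179 184 178 168 123 100  92  90  87  95  92  82  77  80 165  88  82  85
  159 187 182 180]
 [180 183 185 182 182 177 159 127 102  98  89  91  88 109 161  78  93  86
  177 180 183 181]
 [182 183 182 183 179 182 181 181 179 168 150 120  99  93  87  82  85 108
  180 182 183 181]
 [179 183 181 181 184 184 180 181 179 181 184 183 177 160 140 105  72 155
  181 183 182 182]
 [179 181 185 183 181 183 180 184 181 185 182 180 182 180 181 184 165 178
  181 181 183 181]
 [179 181 184 182 182 182 179 182 179 181 181 181 181 181 183 184 181 181
  185 183 183 181]]
```

The enlarged crop confirms it: the middle box at (406,272) is the largest, and the other two are clearly smaller. Next I'll measure the tank and the station.

```bash
cat >> h.py <<'E'
def go(x,y,z,yaw_y=None):
    """print tx ty tz roll to put the TCP at x,y,z with tool y along world angle yaw_y (deg, mod 180)"""
    from scipy.spatial.transform import Rotation as Ro
    o=bot.get_obs(); R=Ro.from_euler('xyz',o['ee_rot']).as_matrix()
    s=R.T@(np.array([x,y,z])-o['tool_pos'])*1000
    a=np.degrees(np.arctan2(R[1,1],R[0,1])); r=0 if yaw_y is None else (a-yaw_y+90)%180-90
    print('go',np.round(s,1),'roll',round(r,1),'now',np.round(o['tool_pos'],4),'yang',round(a,1),'F',np.round(o['ft_force'],2),'t',round(o['time_s'],2),'j',np.round(o['joint_positions'],2),'op',round(o['opening'],4))
E
python3 - <<'E'
from h import *
np.set_printoptions(precision=4,suppress=True)
c=load('top'); g=cv2.cvtColor(c['img'],cv2.COLOR_RGB2GRAY)
f=cv2.medianBlur(g,3)
# tank top
m=np.zeros_like(g); m[258:288,388:425]=((f>60)&(f<84))[258:288,388:425]
m=cv2.morphologyEx(m,cv2.MORPH_OPEN,np.ones((3,3),np.uint8)); m=cv2.morphologyEx(m,cv2.MORPH_CLOSE,np.ones((7,7),np.uint8))
k=max(cv2.findContours(m,0,1)[0],key=cv2.contourArea)
w=plane(c,k[:,0],.085)[:,:2].astype(np.float32); r=cv2.minAreaRect(w*1000); print('tank',r)
# base
m=((f>155)).astype(np.uint8); m[:,345:]=0; m[:176]=0;m[:,:205]=0
k=max(cv2.findContours(m,0,1)[0],key=cv2.contourArea); ap=cv2.approxPolyDP(k,2.5,True)[:,0]
for p,q in zip(ap,plane(c,ap,.012)): print(p,q[:2])
# bay dark blob
m=np.zeros_like(g); m[188:226,253:300]=(g<130)[188:226,253:300]
m=cv2.morphologyEx(m,cv2.MORPH_CLOSE,np.ones((9,9),np.uint8))
k=max(cv2.findContours(m,0,1)[0],key=cv2.contourArea); print('bay px',cv2.minAreaRect(k))
w=plane(c,k[:,0],.055)[:,:2].astype(np.float32); print('bay',cv2.minAreaRect(w*1000))
go(.5,.25,.25,14)
E
```

```text
tank ((433.40606689453125, -263.6614074707031), (39.076263427734375, 57.570980072021484), 12.673663139343262)
[232 176] [0.6857 0.1983]
[232 180] [0.6744 0.1977]
[249 189] [0.6497 0.1494]
[249 194] [0.6358 0.1487]
[244 199] [0.6218 0.1617]
[243 208] [0.5971 0.1632]
[224 201] [0.6157 0.2163]
[220 217] [0.5716 0.2247]
[317 245] [ 0.5001 -0.0391]
[325 244] [ 0.5031 -0.0603]
[336 205] [ 0.6084 -0.0885]
[335 201] [ 0.6193 -0.0857]
[327 198] [ 0.6273 -0.064 ]
[327 191] [ 0.6466 -0.0637]
[273 176] [0.6869 0.085 ]
bay px ((276.36676025390625, 207.37965393066406), (30.67198944091797, 20.555051803588867), 15.52410888671875)
bay ((593.3817749023438, 66.52728271484375), (80.21957397460938, 53.518882751464844), 75.24653625488281)
go [-430.  -242.1  -57.8] roll 62.8 now [0.1364 0.5836 0.1919] yang 76.8 F [-0.07  0.65  0.18] t 0.1 j [ 1.23  0.36  1.51  0.    1.27 -0.12] op 0.0855
```

Emit:
servo_tool(motion=[{"tx": -55, "ty": -39, "tz": -6, "roll": 10, "fingers": 1}, {"tx": -110, "ty": -78, "tz": -12, "roll": 20, "fingers": 1}, {"tx": -165, "ty": -117, "tz": -18, "roll": 30, "fingers": 1}, {"tx": -220, "ty": -156, "tz": -24, "roll": 40, "fingers": 1}, {"tx": -275, "ty": -196, "tz": -30, "roll": 50, "fingers": 1}])

```text
time_s: 0.72
tool_pos: [0.3434, 0.349, 0.2204]
ee_rot: [-3.141, 0.0, 2.034]
ft_force: [0.3, -0.2, 0.6]
opening: 0.0856
grasp_force: 0.0
```

```bash
python3 -c "
from h import *
go(.41,-.20,.25,12.8)"
```

```text
go [-521.  -185.5  -29.5] roll 13.7 now [0.3434 0.349  0.2204] yang 26.5 F [ 0.32 -0.16  0.56] t 0.72 j [ 0.65  0.17  1.7  -0.    1.27  0.19] op 0.0856
```

Emit:
servo_tool(motion=[{"tx": -57, "ty": -20, "tz": -6, "roll": 7, "fingers": 1}, {"tx": -114, "ty": -40, "tz": -12, "roll": 13, "fingers": 1}, {"tx": -171, "ty": -60, "tz": -18, "roll": 13, "fingers": 1}, {"tx": -228, "ty": -80, "tz": -24, "roll": 13, "fingers": 1}, {"tx": -285, "ty": -100, "tz": -30, "roll": 13, "fingers": 1}])

```text
time_s: 1.35
tool_pos: [0.3816, 0.0494, 0.2505]
ee_rot: [3.141, 0.0, 1.813]
ft_force: [1.1, -0.3, -0.2]
opening: 0.0858
grasp_force: 0.0
```

```bash
python3 -c "
from h import *
go(.41,-.20,.25,12.8)"
```

```text
go [-248.9  -32.1    0.6] roll 1.1 now [0.3816 0.0494 0.2505] yang 13.9 F [ 1.14 -0.3  -0.21] t 1.35 j [-0.05 -0.02  1.84 -0.    1.32 -0.29] op 0.0858
```

Emit:
servo_tool(motion=[{"tx": -57, "ty": -8, "tz": 0, "roll": 1, "fingers": 1}, {"tx": -114, "ty": -16, "tz": 0, "roll": 1, "fingers": 1}, {"tx": -171, "ty": -24, "tz": 0, "roll": 1, "fingers": 1}, {"tx": -225, "ty": -30, "tz": 0, "roll": 1, "fingers": 1}, {"tx": -225, "ty": -30, "tz": 0, "roll": 1, "fingers": 1}])

```text
time_s: 1.98
tool_pos: [0.407, -0.178, 0.2502]
ee_rot: [-3.141, 0.001, 1.79]
ft_force: [0.4, 1.0, 0.1]
opening: 0.0851
grasp_force: 0.0
```

```bash
python3 -c "
from h import *
go(.4334,-.2637,.25,12.8)
c=cap('wrist'); save(c['img'],'w1.png'); print(proj(c,[[.433,-.264,.085]]), -np.array(c['R']).T@c['t'])"
```

```text
go [-89.4   7.2   0.3] roll -0.2 now [ 0.407  -0.178   0.2502] yang 12.6 F [0.41 0.99 0.11] t 1.98 j [-0.57  0.07  1.74 -0.    1.32 -0.79] op 0.0851
[[322.76741886 253.36901637]] [ 0.38883973 -0.09513114  0.431067  ]
```

View pics/w1.png

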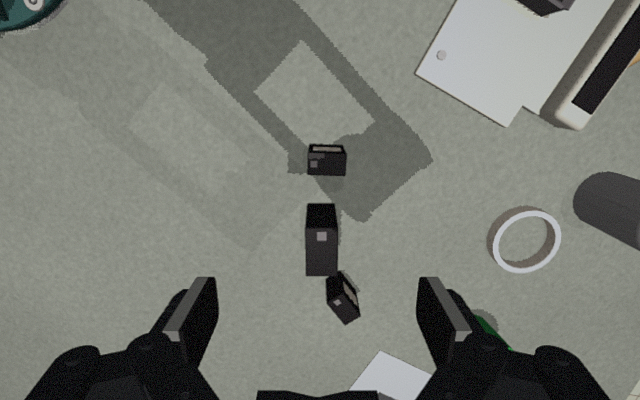

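The wrist view shows the large tank with its top face at about (322,251), where my estimate projects to (323,253). The small box at (343,297) is clear of the fingers. I'll refine the tank position from this view.

Run:
```python
from h import *
c=load('wrist'); g=cv2.medianBlur(cv2.cvtColor(c['img'],cv2.COLOR_RGB2GRAY),3)
print(g[200:282:4,300:346:3])
```

```text
[[139 139 139 145 146 146 145 146 149 149 144 106 103 104 102 102]
 [144 142 128  22  14  15  16  20  16  13   8  41 100 105 103 101]
 [145 138 101   9   8  11  13   9   6  12  12  15 103 109 105 100]
 [139 136  84  12   8  14  11  10  13  10  15   9  90 105 146 122]
 [139 136  59   8  10  12  15  18  11  12   9  13  58 101 144 147]
 [139 140  39  10  11  13  15  10   9  10  11   8  25 105 149 144]
 [138 136  24  11   6  11  13  13  16  14   9  12   8 100 143 143]
 [141 138  38  38  32  31  35  42  40  40  34  18  24 103 144 144]
 [139 139  49  49  49  48 115 118 119  48  48  48  36 105 136 145]
 [143 136  49  50  46  47 126 125 128  49  45  46  39  98 142 144]
 [131 132  48  44  48  46 102 100 105  48  44  44  40 104 142 142]
 [138 137  44  46  45  47  45  42  43  43  43  42  42 117 145 144]
 [141 139  41  43  45  46  44  44  44  44  43  42  39 141 143 142]
 [145 146  45  43  44  42  46  42  43  42  44  43  44 144 141 143]
 [142 144  43  44  41  41  44  42  41  43  40  39  36 142 140 139]
 [141 144  35  41  41  40  39  40  43  42  42  43  40 141 140 140]
 [141 143  50  43  40  40  39  43  41  40  43  41  39 143 139 140]
 [140 140  43  38  42  38  39  41  39  40  41  42  38 145 143 138]
 [144 148  41  40  36  39  40  36  34  41  41  39  36  12  87 123]
 [142 139 117 111 115 112 111 119 114  77  18  23  21   6  11  93]
 [142 141 144 141 145 149 144 139 133   7  18  15   9  14  10  11]]
```

Run:
```python
from h import *
c=load('wrist'); g=cv2.medianBlur(cv2.cvtColor(c['img'],cv2.COLOR_RGB2GRAY),3)
m=np.zeros_like(g); m[222:282,300:345]=((g>27)&(g<90))[222:282,300:345]
m=cv2.morphologyEx(m,cv2.MORPH_OPEN,np.ones((5,5),np.uint8)); m=cv2.morphologyEx(m,cv2.MORPH_CLOSE,np.ones((15,15),np.uint8))
k=max(cv2.findContours(m,0,1)[0],key=cv2.contourArea); print(cv2.minAreaRect(k))
r=cv2.minAreaRect((plane(c,k[:,0],.085)[:,:2]*1000).astype(np.float32)); print(r)
x,y=np.array(r[0])/1000
a=r[2] if r[1][0]<r[1][1] else r[2]-90
go(x,y,.14,a); go(x,y,.045,a)
```

```text
((321.5, 251.5), (47.0, 33.0), 90.0)
((431.2369689941406, -262.8051452636719), (35.7609748840332, 56.884525299072266), 12.578234672546387)
go [-90.6   5.4 109.9] roll 0.1 now [ 0.4063 -0.1757  0.2499] yang 12.6 F [-0.99  0.6  -0.16] t 2.02 j [-0.56  0.07  1.74  0.    1.33 -0.78] op 0.0854
go [-90.7   5.5 204.9] roll 0.1 now [ 0.4063 -0.1757  0.2499] yang 12.6 F [-0.99  0.6  -0.16] t 2.02 j [-0.56  0.07  1.74  0.    1.33 -0.78] op 0.0854
```

Emit:
servo_tool(motion=[{"tx": -50, "ty": 3, "tz": 30, "fingers": 1}, {"tx": -91, "ty": 5, "tz": 70, "fingers": 1}, {"tx": -91, "ty": 5, "tz": 110, "fingers": 1}, {"tx": -91, "ty": 5, "tz": 110, "fingers": 1}, {"tx": -91, "ty": 5, "tz": 110, "fingers": 1}])

```text
invalid input
```

```bash
python3 -c "
from h import *
go(.4313,-.2632,.045,12.6)"
```

```text
go [-91.1   5.4 204.9] roll 0.0 now [ 0.4063 -0.1757  0.2499] yang 12.6 F [-0.99  0.6  -0.16] t 2.02 j [-0.56  0.07  1.74  0.    1.33 -0.78] op 0.0854
```

Every row needs all the keys, so I'll add the missing roll.

Emit:
servo_tool(motion=[{"tx": -50, "ty": 3, "tz": 30, "roll": 0, "fingers": 1}, {"tx": -91, "ty": 5, "tz": 70, "roll": 0, "fingers": 1}, {"tx": -91, "ty": 5, "tz": 110, "roll": 0, "fingers": 1}, {"tx": -91, "ty": 5, "tz": 110, "roll": 0, "fingers": 1}, {"tx": -91, "ty": 5, "tz": 110, "roll": 0, "fingers": 1}])

```text
time_s: 2.65
tool_pos: [0.4321, -0.2611, 0.1415]
ee_rot: [3.141, 0.0, 1.796]
ft_force: [0.6, -0.2, 0.8]
opening: 0.0855
grasp_force: 0.0
```

```bash
python3 -c "
from h import *
go(.4313,-.2632,.045,12.6)"
```

```text
go [-1.9 -1.3 96.5] roll 0.3 now [ 0.4321 -0.2611  0.1415] yang 12.9 F [ 0.6  -0.2   0.84] t 2.65 j [-0.68  0.28  1.78  0.    1.09 -0.91] op 0.0855
```

Now go down, settle, then close.

Emit:
servo_tool(motion=[{"tx": -2, "ty": -1, "tz": 40, "roll": 0, "fingers": 1}, {"tx": -2, "ty": -1, "tz": 75, "roll": 0, "fingers": 1}, {"tx": -2, "ty": -1, "tz": 95, "roll": 0, "fingers": 1}, {"tx": -2, "ty": -1, "tz": 95, "roll": 0, "fingers": 1}, {"tx": -2, "ty": -1, "tz": 95, "roll": 0, "fingers": 0}])

```text
time_s: 3.28
tool_pos: [0.4325, -0.2648, 0.0473]
ee_rot: [3.14, 0.003, 1.795]
ft_force: [0.9, -0.2, 0.6]
opening: 0.0699
grasp_force: 0.0
```

Emit:
servo_tool(motion=[{"tx": 0, "ty": 0, "tz": 0, "roll": 0, "fingers": 0}, {"tx": 0, "ty": 0, "tz": 0, "roll": 0, "fingers": 0}, {"tx": 0, "ty": 0, "tz": 0, "roll": 0, "fingers": 0}, {"tx": 0, "ty": 0, "tz": 0, "roll": 0, "fingers": 0}, {"tx": 0, "ty": 0, "tz": 0, "roll": 0, "fingers": 0}])

```text
time_s: 3.9
tool_pos: [0.4311, -0.2657, 0.0496]
ee_rot: [3.142, 0.003, 1.796]
ft_force: [-11.9, 3.7, 45.4]
opening: -0.0001
grasp_force: 22.5
```

```bash
python3 -c "
from h import *
go(.52,-.06,.22,-14)"
```

```text
go [ 180.1  132.6 -171. ] roll 26.9 now [ 0.4311 -0.2657  0.0496] yang 12.9 F [-11.91   3.66  45.38] t 3.9 j [-0.69  0.41  1.87 -0.    0.86 -0.91] op -0.0001
```

```bash
python3 -c "
from h import *
c=cap('wrist'); d=cap('scene')
im=np.zeros((400,800,3),np.uint8); im[:,:400]=c['img'][:,120:520]; im[:,400:]=cv2.resize(d['img'][180:300,160:280],(400,400)); save(im,'w2.png')"
```

```text
(no output)
```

View pics/w2.png

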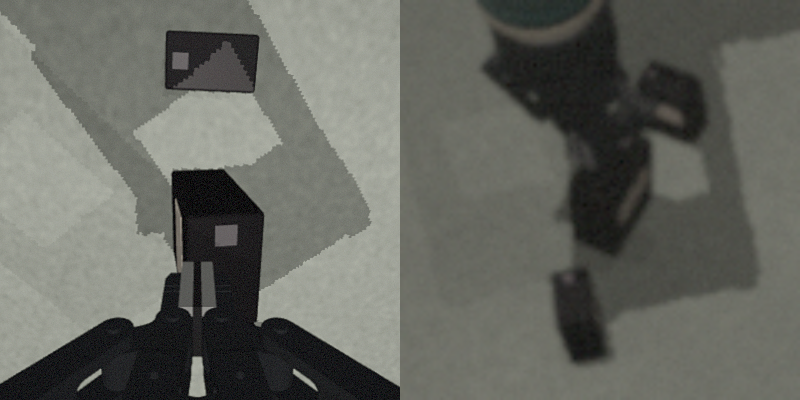

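```bash
python3 -c "
from h import *
np.set_printoptions(precision=1,suppress=True)
c=load('wrist')
o=bot.get_obs();p=o['tool_pos'];print(p,o['ft_force'],o['joint_positions'],o['opening'],o['grasp_force'])
off=np.array([120,0])
print('tcp',proj(c,[p])-off, 'grip',proj(c,[p+[0,0,.0187]])-off)
a=np.radians(12.6);ex=np.array([np.cos(a),np.sin(a)]);ey=np.array([-np.sin(a),np.cos(a)])
for z in (.085,0):
  for s,t in((-1,-1),(1,-1),(1,1),(-1,1)):
    print(z,s,t,proj(c,[[*(np.array([.4313,-.264])+s*.018*ex+t*.03*ey),z]])-off)
print('front edge', plane(c,np.array([[187,212],[263,212],[174,171],[225,171],[257,322]])+off,.085))
print('small', plane(c,np.array([[166,31],[258,35],[256,92],[165,89]])+off,.05))
im=np.clip(cv2.resize(c['img'][150:390,240:440],(800,960))[0:600].astype(float)*3.5,0,255).astype(np.uint8); save(im,'w3.png')
"
```

```text
[ 0.4 -0.3  0. ] [-10.7   2.9  44.3] [-0.7  0.4  1.9 -0.   0.9 -0.9] -0.00011821338059011147 22.426290964722284
tcp [[196.5 243.3]] grip [[196.5 258.9]]
0.085 -1 -1 [[161.1 325.3]]
0.085 1 -1 [[233.3 325.6]]
0.085 1 1 [[238.8 212.7]]
0.085 -1 1 [[157.1 212.3]]
0 -1 -1 [[172.3 249.4]]
0 1 -1 [[221.9 249.6]]
0 1 1 [[224.5 168.6]]
0 -1 1 [[170.7 168.3]]
front edge [[ 0.4 -0.2  0.1]
 [ 0.5 -0.2  0.1]
 [ 0.4 -0.2  0.1]
 [ 0.4 -0.2  0.1]
 [ 0.5 -0.3  0.1]]
small [[ 0.4 -0.2  0.1]
 [ 0.4 -0.2  0.1]
 [ 0.4 -0.2  0.1]
 [ 0.4 -0.2  0.1]]
```

View pics/w3.png

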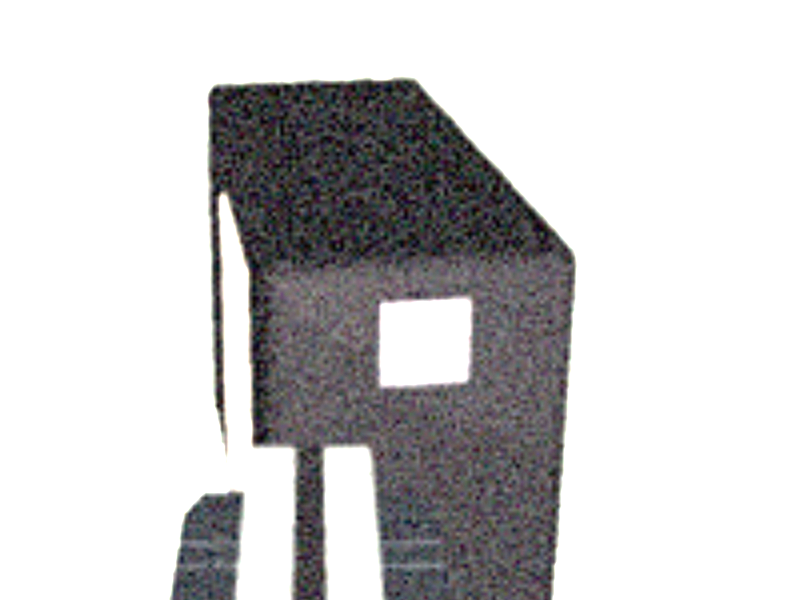

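The view shows the fingers shut without holding the tank. The tank leans slightly towards +x, with its top edge at columns 187–263 of the composite instead of 157–239, and it presses the fingers upward. I'll back straight up and look again.

Emit:
servo_tool(motion=[{"tx": 0, "ty": 0, "tz": -8, "roll": 0, "fingers": 0}, {"tx": 0, "ty": 0, "tz": -20, "roll": 0, "fingers": 0}, {"tx": 0, "ty": 0, "tz": -40, "roll": 0, "fingers": 0}, {"tx": 0, "ty": 0, "tz": -70, "roll": 0, "fingers": 0}, {"tx": 0, "ty": 0, "tz": -110, "roll": 0, "fingers": 0}])

```text
time_s: 4.62
tool_pos: [0.4304, -0.2636, 0.1558]
ee_rot: [-3.14, -0.002, 1.795]
ft_force: [-0.1, 0.3, -0.7]
opening: -0.0002
grasp_force: 0.0
```

Emit:
servo_tool(motion=[{"tx": 0, "ty": 0, "tz": -40, "roll": 0, "fingers": 1}, {"tx": 40, "ty": 0, "tz": -60, "roll": 0, "fingers": 1}, {"tx": 80, "ty": 0, "tz": -80, "roll": 0, "fingers": 1}, {"tx": 80, "ty": 0, "tz": -80, "roll": 0, "fingers": 1}, {"tx": 80, "ty": 0, "tz": -80, "roll": 0, "fingers": 1}])

```text
time_s: 5.25
tool_pos: [0.4135, -0.1865, 0.2355]
ee_rot: [3.141, 0.001, 1.795]
ft_force: [-0.1, 0.3, 0.1]
opening: 0.0851
grasp_force: 0.0
```

```bash
python3 -c "
from h import *
c=cap('wrist'); d=cap('scene'); t=cap('top')
im=np.zeros((600,800,3),np.uint8); im[:400,:400]=c['img'][:,120:520]; im[:400,400:]=cv2.resize(d['img'][180:300,160:280],(400,400))
im[400:,:400]=cv2.resize(t['img'][240:290,350:450],(400,200)); save(im,'w4.png'); go(.4313,-.2632,.045,12.6)"
```

```text
go [-78.5   0.8 189.7] roll 0.2 now [ 0.4133 -0.1868  0.2348] yang 12.8 F [ 0.22  0.66 -0.45] t 5.4 j [-0.58  0.1   1.75 -0.    1.29 -0.8 ] op 0.0854
```

View pics/w4.png

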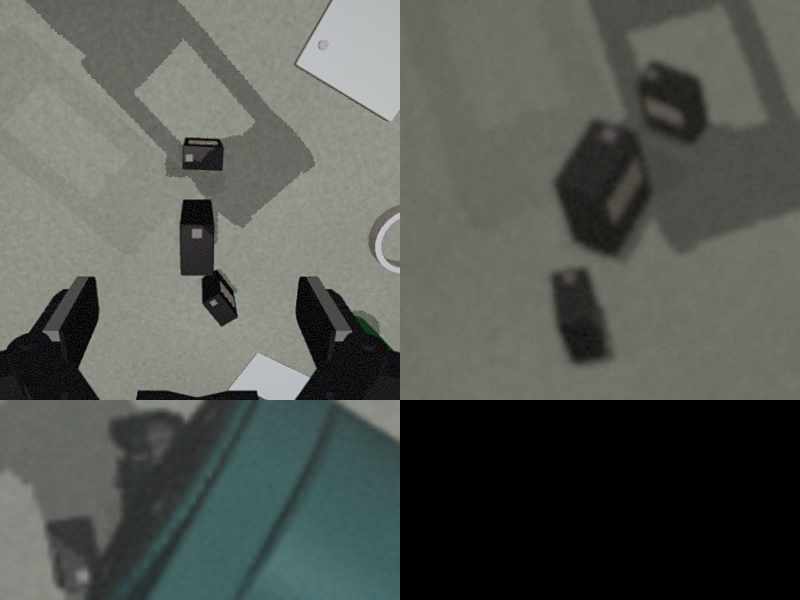

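The wrist view shows the tank standing upright again at about (198,250) in the composite. I'll re-measure it, grip lower, and close the fingers in stages.

```bash
cat >> h.py <<'E'
def tank(c,z=.085):
    g=cv2.medianBlur(cv2.cvtColor(c['img'],cv2.COLOR_RGB2GRAY),3)
    m=np.zeros_like(g); s=(slice(222,282),slice(295,350)); m[s]=((g>27)&(g<90))[s]
    m=cv2.morphologyEx(m,cv2.MORPH_OPEN,np.ones((5,5),np.uint8)); m=cv2.morphologyEx(m,cv2.MORPH_CLOSE,np.ones((15,15),np.uint8))
    k=max(cv2.findContours(m,0,1)[0],key=cv2.contourArea); print(cv2.boundingRect(k))
    r=cv2.minAreaRect((plane(c,k[:,0],z)[:,:2]*1000).astype(np.float32)); print(r); return r
E
python3 - <<'E'
from h import *
c=load('wrist'); r=tank(c); x,y=np.array(r[0])/1000
go(x,y,.037,r[2] if r[1][0]<r[1][1] else r[2]-90)
g=cv2.cvtColor(c['img'],cv2.COLOR_RGB2GRAY); print(g[192:284:4,318], g[250,294:344:2])
E
```

```text
(300, 225, 35, 51)
((431.4875793457031, -263.59912109375), (35.181758880615234, 57.89728546142578), 11.966341972351074)
go [-79.    0.9 197.7] roll 0.8 now [ 0.4133 -0.1868  0.2348] yang 12.8 F [ 0.22  0.66 -0.45] t 5.4 j [-0.58  0.1   1.75 -0.    1.29 -0.8 ] op 0.0854
[137 149  16  21   9   0   0  13  18  58 130 128  52  45  45  46  47  42
  37  41  42 145 136] [140 148 147  62  45  44  44  43  40  44  45  41  47  37  43  46  44  38
  39  27 128 144 146 141 139]
```

Emit:
servo_tool(motion=[{"tx": -40, "ty": 1, "tz": 40, "roll": 0, "fingers": 1}, {"tx": -79, "ty": 1, "tz": 90, "roll": 0, "fingers": 1}, {"tx": -79, "ty": 1, "tz": 130, "roll": 0, "fingers": 1}, {"tx": -79, "ty": 1, "tz": 170, "roll": 0, "fingers": 1}, {"tx": -79, "ty": 1, "tz": 198, "roll": 0, "fingers": 1}])

```text
time_s: 6.02
tool_pos: [0.4307, -0.2632, 0.0348]
ee_rot: [-3.14, -0.002, 1.793]
ft_force: [0.4, 0.0, 0.5]
opening: 0.0855
grasp_force: 0.0
```

Emit:
servo_tool(motion=[{"tx": 0, "ty": 0, "tz": 0, "roll": 0, "fingers": 1}, {"tx": 0, "ty": 0, "tz": 0, "roll": 0, "fingers": 0.7}, {"tx": 0, "ty": 0, "tz": 0, "roll": 0, "fingers": 0.5}, {"tx": 0, "ty": 0, "tz": 0, "roll": 0, "fingers": 0.45}, {"tx": 0, "ty": 0, "tz": 0, "roll": 0, "fingers": 0.4}])

```text
time_s: 6.65
tool_pos: [0.4325, -0.2635, 0.0386]
ee_rot: [3.141, 0.002, 1.795]
ft_force: [-1.0, 0.0, 7.0]
opening: 0.0351
grasp_force: 34.2
```

```bash
python3 -c "
from h import *
c=load('wrist'); print(plane(c,[[317,199]],0),plane(c,[[317,226]],.085))
go(.4315,-.2636,.037)
c=cap('wrist'); save(cv2.resize(c['img'],(640,400)),'w5.png')"
```

```text
[[ 0.42512447 -0.23499531  0.        ]] [[ 0.42539663 -0.2363359   0.085     ]]
go [ 0.2 -1.   1.6] roll 0 now [ 0.4325 -0.2635  0.0386] yang 12.8 F [-1.02  0.02  6.96] t 6.65 j [-0.68  0.43  1.87 -0.    0.84 -0.91] op 0.0351
```

View pics/w5.png

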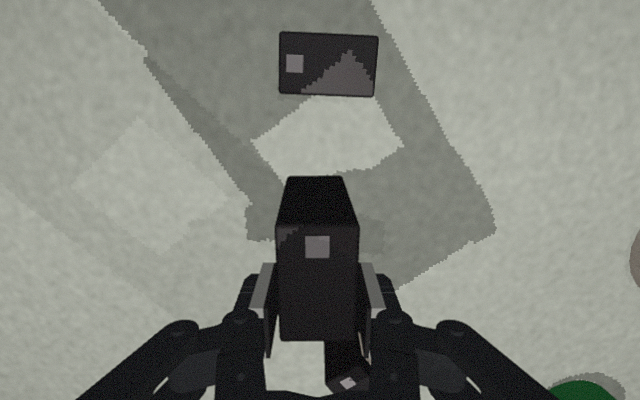

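The wrist view shows the tank held squarely between the pads, opening 35 mm at 34 N. Now I'll lift it and carry it to where the wrist camera sees the bay.

Emit:
servo_tool(motion=[{"tx": 0, "ty": 0, "tz": -20, "roll": 0, "fingers": 0.4}, {"tx": 0, "ty": 0, "tz": -55, "roll": 0, "fingers": 0.4}, {"tx": 0, "ty": 0, "tz": -95, "roll": 0, "fingers": 0.4}, {"tx": 20, "ty": 18, "tz": -130, "roll": 5, "fingers": 0.4}, {"tx": 50, "ty": 46, "tz": -160, "roll": 10, "fingers": 0.4}])

```text
time_s: 7.32
tool_pos: [0.4659, -0.2042, 0.1994]
ee_rot: [3.14, 0.001, 1.615]
ft_force: [1.0, -0.1, -2.1]
opening: 0.0347
grasp_force: 34.0
```

```bash
python3 -c "
from h import *
go(.573,-.02,.2,-14)"
```

```text
go [179.3 115.2  -0.7] roll 16.6 now [ 0.4659 -0.2042  0.1994] yang 2.6 F [ 0.96 -0.09 -2.08] t 7.33 j [-0.55  0.22  1.7  -0.    1.22 -0.59] op 0.0347
```

Emit:
servo_tool(motion=[{"tx": 45, "ty": 28, "tz": 0, "roll": 5, "fingers": 0.4}, {"tx": 90, "ty": 57, "tz": 0, "roll": 10, "fingers": 0.4}, {"tx": 135, "ty": 85, "tz": 0, "roll": 16, "fingers": 0.4}, {"tx": 172, "ty": 110, "tz": 0, "roll": 16, "fingers": 0.4}, {"tx": 172, "ty": 110, "tz": 0, "roll": 16, "fingers": 0.4}])

```text
time_s: 7.95
tool_pos: [0.5682, -0.0241, 0.1976]
ee_rot: [3.141, -0.001, 1.345]
ft_force: [-0.2, -0.8, -0.9]
opening: 0.035
grasp_force: 34.0
```

Emit:
servo_tool(motion=[{"tx": 0, "ty": 0, "tz": 0, "roll": 0, "fingers": 0.4}, {"tx": 0, "ty": 0, "tz": 0, "roll": 0, "fingers": 0.4}, {"tx": 0, "ty": 0, "tz": 0, "roll": 0, "fingers": 0.4}, {"tx": 0, "ty": 0, "tz": 0, "roll": 0, "fingers": 0.4}, {"tx": 0, "ty": 0, "tz": 0, "roll": 0, "fingers": 0.4}])

```text
time_s: 8.57
tool_pos: [0.5669, -0.0272, 0.1974]
ee_rot: [-3.142, 0.0, 1.34]
ft_force: [-0.3, -0.2, -0.7]
opening: 0.035
grasp_force: 34.0
```

```bash
python3 -c "
from h import *
go(.595,.0665,.2,-14)
c=cap('wrist'); save(c['img'],'w6.png'); print(proj(c,[[.595,.0665,.055]]))"
```

```text
go [97.6  6.  -2.6] roll 0.8 now [ 0.5669 -0.0272  0.1974] yang -13.2 F [-0.27 -0.21 -0.69] t 8.57 j [-0.17  0.31  1.58 -0.    1.26  0.06] op 0.035
[[323.56644198  69.35393739]]
```

View pics/w6.png

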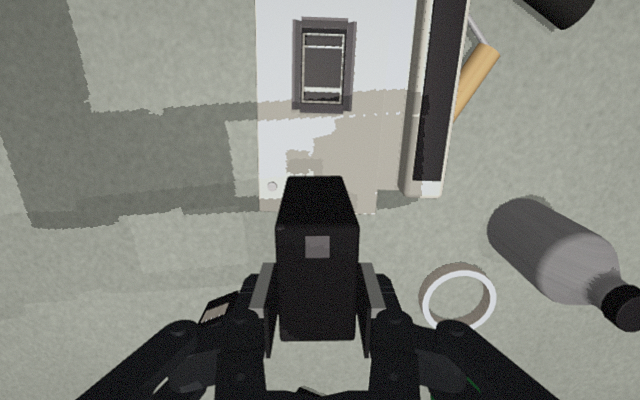

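The view shows the bay rim at columns 293–356 and rows 17–112, nearly straight below the camera. I'll measure it on the z = 55 mm plane.

Run:
```python
from h import *
c=load('wrist'); g=cv2.cvtColor(c['img'],cv2.COLOR_RGB2GRAY)
print(g[40,284:366:2],g[66,284:366:2],g[90,284:366:2],sep='\n'); print(g[10:122:2,310],g[10:122:2,336],sep='\n')
m=np.zeros_like(g); s=(slice(5,125),slice(280,370)); m[s]=(cv2.medianBlur(g,3)<125)[s]
m=cv2.morphologyEx(m,cv2.MORPH_CLOSE,np.ones((15,15),np.uint8))
k=max(cv2.findContours(m,0,1)[0],key=cv2.contourArea); print(cv2.minAreaRect(k),cv2.boundingRect(k))
print(cv2.minAreaRect((plane(c,k[:,0],.055)[:,:2]*1000).astype(np.float32)))
# base edges for yaw
for r in (120,20): print(r,[ (j,g[r,j]) for j in range(252,264,1)])
```

```text
[214 213 213 215 160 114  95  96 100  93 128  67  92  85  87  82  86  81
  88  81  79  84  83  81  81  82  76  82  73 174 122  90  94 100  97 122
 177 214 210 213 213]
[214 216 214 218 142 118  97  96  74 140 125  85  88  83  85  85  84  88
  84  87  90  81  88  82  91  83  86  84  88 116  50 107  98  99 122 188
 216 214 212 215 214]
[217 217 214 219 142 113  94  97  81 157 171 207 201 217 221 210 219 219
 219 220 218 218 220 218 219 219 219 219 223  62  93  94 103 118 145 219
 218 205 204 214 218]
[210 210 212 189 125  93  88  96 102  49  41  73 163  68  86  85  81  75
 218  92  78  83  85  81  85  86  82  88  83  88  87  87  88  87  90  92
  91  85 106 218 217  93  87  91  57  94 149  74  79  84  83 104 167 178
 191 216]
[209 209 210 213 128 122  85  93  90  90  54  33 202 101  80  76  84  71
 180 156  82  82  86  84  86  83  84  79  86  84  80  86  80  86  77  83
  80  82  87 188 219 151  82  67  32  41 135  67  86  81  82  82 148 193
 208 175]
((323.56475830078125, 65.44954681396484), (62.18720245361328, 94.97937774658203), 0.7345210313796997) (292, 18, 64, 96)
((594.7855834960938, 68.40807342529297), (76.38150787353516, 52.44926071166992), 75.098388671875)
120 [(252, np.uint8(154)), (253, np.uint8(163)), (254, np.uint8(173)), (255, np.uint8(169)), (256, np.uint8(159)), (257, np.uint8(154)), (258, np.uint8(166)), (259, np.uint8(178)), (260, np.uint8(190)), (261, np.uint8(203)), (262, np.uint8(204)), (263, np.uint8(203))]
20 [(252, np.uint8(159)), (253, np.uint8(157)), (254, np.uint8(157)), (255, np.uint8(170)), (256, np.uint8(207)), (257, np.uint8(214)), (258, np.uint8(210)), (259, np.uint8(211)), (260, np.uint8(211)), (261, np.uint8(210)), (262, np.uint8(212)), (263, np.uint8(211))]
```

Emit:
servo_tool(motion=[{"tx": 25, "ty": 2, "tz": 0, "roll": 1, "fingers": 0.4}, {"tx": 60, "ty": 4, "tz": 0, "roll": 1, "fingers": 0.4}, {"tx": 90, "ty": 5, "tz": 0, "roll": 1, "fingers": 0.4}, {"tx": 99, "ty": 5, "tz": 0, "roll": 1, "fingers": 0.4}, {"tx": 99, "ty": 5, "tz": 0, "roll": 1, "fingers": 0.4}])

```text
time_s: 9.25
tool_pos: [0.5942, 0.0685, 0.1972]
ee_rot: [-3.141, 0.001, 1.325]
ft_force: [0.1, -0.1, -1.8]
opening: 0.0352
grasp_force: 34.0
```

Emit:
servo_tool(motion=[{"tx": 0, "ty": 0, "tz": 20, "roll": 0, "fingers": 0.4}, {"tx": 0, "ty": 0, "tz": 50, "roll": 0, "fingers": 0.4}, {"tx": 0, "ty": 0, "tz": 75, "roll": 0, "fingers": 0.4}, {"tx": 0, "ty": 0, "tz": 90, "roll": 0, "fingers": 0.4}, {"tx": 0, "ty": 0, "tz": 90, "roll": 0, "fingers": 0.4}])

```text
time_s: 9.88
tool_pos: [0.5934, 0.0677, 0.1065]
ee_rot: [-3.139, 0.001, 1.323]
ft_force: [0.5, -0.5, -1.1]
opening: 0.0347
grasp_force: 34.0
```

```bash
python3 -c "
from h import *
go(.5948,.0684,.077,-14.3)
c=cap('wrist');c=cap('wrist')
go(.5948,.0684,.077,-14.3)"
```

```text
go [ 1.1  1.2 29.5] roll 0.1 now [0.5934 0.0677 0.1065] yang -14.2 F [ 0.55 -0.53 -1.06] t 9.88 j [-0.    0.44  1.61 -0.    1.09  0.25] op 0.0347
go [ 0.3 -0.3 31.1] roll 0.1 now [0.595  0.068  0.1081] yang -14.2 F [-0.46  0.21 -1.23] t 9.97 j [-0.    0.44  1.61 -0.    1.09  0.25] op 0.0346
```

Position is good. Now I'll insert slowly.

Emit:
servo_tool(motion=[{"tx": 0, "ty": 0, "tz": 5, "roll": 0, "fingers": 0.4}, {"tx": 0, "ty": 0, "tz": 10, "roll": 0, "fingers": 0.4}, {"tx": 0, "ty": 0, "tz": 15, "roll": 0, "fingers": 0.4}, {"tx": 0, "ty": 0, "tz": 18, "roll": 0, "fingers": 0.4}, {"tx": 0, "ty": 0, "tz": 18, "roll": 0, "fingers": 0.4}])

```text
time_s: 10.6
tool_pos: [0.5941, 0.0684, 0.089]
ee_rot: [-3.141, 0.0, 1.324]
ft_force: [-0.5, 0.8, -2.1]
opening: 0.0349
grasp_force: 34.0
```

Emit:
servo_tool(motion=[{"tx": 0, "ty": 0, "tz": 3, "roll": 0, "fingers": 0.4}, {"tx": 0, "ty": 0, "tz": 6, "roll": 0, "fingers": 0.4}, {"tx": 0, "ty": 0, "tz": 9, "roll": 0, "fingers": 0.4}, {"tx": 0, "ty": 0, "tz": 11, "roll": 0, "fingers": 0.4}, {"tx": 0, "ty": 0, "tz": 11, "roll": 0, "fingers": 0.4}])

```text
time_s: 11.22
tool_pos: [0.5947, 0.0684, 0.0783]
ee_rot: [3.141, -0.0, 1.323]
ft_force: [1.5, -0.4, -1.0]
opening: 0.0349
grasp_force: 33.9
```

```bash
python3 -c "
from h import *
go(.5948,.0684,.077,-14.3)"
```

```text
go [0.  0.1 1.3] roll 0.1 now [0.5947 0.0684 0.0783] yang -14.2 F [ 1.48 -0.38 -0.99] t 11.22 j [-0.    0.48  1.64 -0.    1.03  0.25] op 0.0349
```

Emit:
servo_tool(motion=[{"tx": 0, "ty": 0, "tz": 2, "roll": 0, "fingers": 0.4}, {"tx": 0, "ty": 0, "tz": 2, "roll": 0, "fingers": 0.45}, {"tx": 0, "ty": 0, "tz": 2, "roll": 0, "fingers": 0.6}, {"tx": 0, "ty": 0, "tz": 2, "roll": 0, "fingers": 0.9}, {"tx": 0, "ty": 0, "tz": 2, "roll": 0, "fingers": 0.9}])

```text
time_s: 11.85
tool_pos: [0.5943, 0.0685, 0.0764]
ee_rot: [-3.142, 0.0, 1.324]
ft_force: [-0.8, 0.2, -0.2]
opening: 0.0769
grasp_force: 0.0
```

Emit:
servo_tool(motion=[{"tx": 0, "ty": 0, "tz": 0, "roll": 0, "fingers": 0.9}, {"tx": 0, "ty": 0, "tz": -15, "roll": 0, "fingers": 0.9}, {"tx": 0, "ty": 0, "tz": -50, "roll": 0, "fingers": 0.9}, {"tx": -50, "ty": 0, "tz": -90, "roll": 0, "fingers": 0.9}, {"tx": -95, "ty": 0, "tz": -120, "roll": 0, "fingers": 0.9}])

```text
time_s: 12.48
tool_pos: [0.5717, -0.0245, 0.1992]
ee_rot: [3.139, 0.0, 1.325]
ft_force: [1.2, -0.9, 0.0]
opening: 0.0767
grasp_force: 0.0
```

Run:
```python
from h import *
np.set_printoptions(precision=4,suppress=True)
go(.57,-.02,.2,-14.3)
a=np.radians(-14.3);ex=np.array([np.cos(a),np.sin(a),0]);ey=np.array([-np.sin(a),np.cos(a),0]);B=np.array([.5948,.0684,0])
H=B+.105*ey+[0,0,.127]
s=cap('scene');t=cap('top');w=cap('wrist')
for q in(1.5,1.6,1.7,1.8,1.9,2.0):
    P=H+.215*(-np.cos(q)*ey+np.sin(q)*np.array([0,0,1]))
    print(q,P-.045*ex,'end scene',proj(s,[P])[0],'tip',proj(s,[P-.085*ex])[0],'top',proj(t,[P])[0],proj(t,[P-.085*ex])[0])
print('tank',proj(w,[B+[0,0,.121]]))
im=np.zeros((600,800,3),np.uint8); im[:400,:]=cv2.resize(s['img'][30:190,270:590],(800,400)); im[400:,:320]=cv2.resize(w['img'],(320,200)); im[400:,320:800]=cv2.resize(t['img'][140:220,140:332],(480,200)); save(im,'w7.png')
```

```text
go [ 4.  -2.7 -0.8] roll 0.2 now [ 0.5717 -0.0245  0.1992] yang -14.1 F [ 1.17 -0.93  0.03] t 12.47 j [-0.16  0.31  1.57 -0.    1.26  0.08] op 0.0767
1.5 [0.5734 0.1665 0.3415] end scene [391.2645  73.5437] tip [364.6074  54.3985] top [209.1342 170.8578] [194.9857 214.081 ]
1.6 [0.5787 0.1873 0.3419] end scene [398.1658  69.171 ] tip [371.4679  50.2925] top [198.3805 167.9761] [184.0665 211.053 ]
1.7 [0.584  0.2081 0.3402] end scene [404.8198  65.6382] tip [378.1294  47.0229] top [188.1237 165.414 ] [173.6991 208.2221]
1.8 [0.5892 0.2286 0.3364] end scene [411.1382  62.9742] tip [384.5029  44.6149] top [178.545  163.2137] [164.0671 205.6384]
1.9 [0.5943 0.2486 0.3305] end scene [417.0433  61.1904] tip [390.509   43.0772] top [169.8003 161.4063] [155.3269 203.3437]
2.0 [0.5992 0.268  0.3225] end scene [422.469   60.2819] tip [396.0788  42.4028] top [162.0157 160.0109] [147.6028 201.3698]
tank [[311.3335  63.9802]]
```

View pics/w7.png

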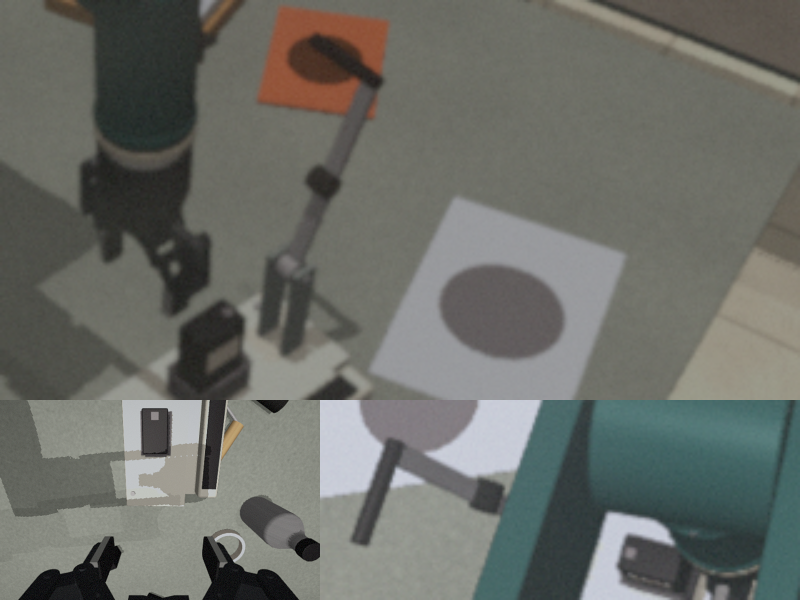

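The composite shows the tank upright in the bay, centred near (212,345), and the open lever with its handle bar running from (375,80) to (315,40). Next I'll triangulate the bar's ends from the top and scene views.

Run:
```python
from h import *
np.set_printoptions(precision=4,suppress=True)
s,t=load('scene'),load('top'); E={}
for n,c,(r0,r1,c0,c1),th in(('top',t,(150,205,145,180),55),('scene',s,(38,70,388,428),42)):
    g=cv2.cvtColor(c['img'],cv2.COLOR_RGB2GRAY); m=np.zeros_like(g); m[r0:r1,c0:c1]=(g<th)[r0:r1,c0:c1]
    k=max(cv2.findContours(m,0,1)[0],key=cv2.contourArea); R=cv2.minAreaRect(k); b=cv2.boxPoints(R); print(n,R,cv2.contourArea(k))
    if np.linalg.norm(b[0]-b[1])<np.linalg.norm(b[1]-b[2]): e=[(b[0]+b[1])/2,(b[2]+b[3])/2]
    else: e=[(b[1]+b[2])/2,(b[3]+b[0])/2]
    e.sort(key=lambda p:p[0]); E[n]=e; print(e)
    if n=='scene': print(g[r0:r1:2,c0:c1:2])
P=[]
for i in(0,1):
    (o1,d1),(o2,d2)=ray(t,E['top'][i]),ray(s,E['scene'][i]); d1,d2=d1[0],d2[0]
    x=np.linalg.lstsq(np.c_[d1,-d2],o2-o1,rcond=None)[0]; p,q=o1+x[0]*d1,o2+x[1]*d2
    P.append((p+q)/2); print('end',(p+q)/2,'gap',np.linalg.norm(p-q))
print('len',np.linalg.norm(P[1]-P[0]),'ang',np.degrees(np.arctan2(*(P[1]-P[0])[1::-1])))
```

```text
Traceback (most recent call last):
ValueError: max() iterable argument is empty
```

Run:
```python
from h import *
s,t=load('scene'),load('top')
g=cv2.cvtColor(t['img'],cv2.COLOR_RGB2GRAY);print(g[150:206:3,146:184:2])
g=cv2.cvtColor(s['img'],cv2.COLOR_RGB2GRAY);print(g[38:72:2,386:430:2])
```

```text
[[205 202 204 205 204 204 155 127 128 129 129 124 128 127 128 124 127 128
  124]
 [202 204 203 204 201 203 207 157 128 126 128 130 125 127 126 125 131 127
  128]
 [204 207 205 205 205 204 205 207 194 137  95  75  76  97 127 126 128 127
  127]
 [206 206 205 204 205 206 205 203 208 200  72  69  72  68  94 108 122 126
  128]
 [203 205 204 206 202 205 202 204 205 134  72  73  66  84 111 106 105 106
  129]
 [206 207 205 204 203 203 207 202 172  73  72  62  71 108 104 106 109 106
  109]
 [205 205 205 207 202 205 203 205 112  70  73  59 197 200 145 109 104 110
  107]
 [203 204 202 204 204 203 205 177  73  75  67  92 208 208 205 204 200 156
  102]
 [205 204 201 205 205 202 206 110  76  73  63 182 189 185 154 155 144 152
  156]
 [190 188 184 165 159 147 119  68  79  64  97 146 151 148 149 147 144 147
  150]
 [146 149 144 143 147 146  77  78  72  63 140 148 150 152 148 148 147 150
  147]
 [147 148 144 145 147 116  72  74  61  99 149 145 149 152 148 150 148 149
  149]
 [152 146 145 142 140  79  77  69  63 135 148 144 147 147 150 148 148 147
  151]
 [147 150 147 148 116  76  72  60 120 147 149 1
[... 1321 characters left out ...]
1  38  34  42  37  65  92  98
  105 112 109 109]
 [ 96  65  55  57  55  58  57  59  55  54  52  47  39  35  37  40  46  89
   97 111 107 107]
 [101  92  69  57  57  57  55  56  56  57  59  57  58  52  32  36  40  45
   76 107 108 111]
 [104 101  97  88  73  66  58  54  60  64  61  75  94  91  64  43  41  33
   49  97 109 109]
 [ 99 100  99 100 101  95  95  93  90  90  98 101 101  95  86  67  45  41
   76 107 108 111]
 [100 100  99  97 100 100 101 102 101  98  97 101  99  90  81  81  77  73
  105 109 109 107]
 [ 99 104 101  97 103  99 100 104 100 102  98  99 100  86  86  85  77  84
  104 107 103 108]
 [ 98  97 102  98  99 100 100 101 102  99 101 100  95  82  82  84  72  93
  108 109 107 108]]
```

```bash
cat > bar.py <<'E'
from h import *
np.set_printoptions(precision=4,suppress=True)
s,t=load('scene'),load('top'); E={}
for n,c,(r0,r1,c0,c1),th in(('top',t,(150,205,145,180),90),('scene',s,(38,70,388,428),50)):
    g=cv2.cvtColor(c['img'],cv2.COLOR_RGB2GRAY); m=np.zeros_like(g); m[r0:r1,c0:c1]=(g<th)[r0:r1,c0:c1]
    k=max(cv2.findContours(m,0,1)[0],key=cv2.contourArea); R=cv2.minAreaRect(k); b=cv2.boxPoints(R); print(n,R)
    e=[(b[0]+b[1])/2,(b[2]+b[3])/2] if np.linalg.norm(b[0]-b[1])<np.linalg.norm(b[1]-b[2]) else [(b[1]+b[2])/2,(b[3]+b[0])/2]
    e.sort(key=lambda p:p[0]); E[n]=e; print(e)
P=[]
for i in(0,1):
    (o1,d1),(o2,d2)=ray(t,E['top'][i]),ray(s,E['scene'][i]); d1,d2=d1[0],d2[0]
    x=np.linalg.lstsq(np.c_[d1,-d2],o2-o1,rcond=None)[0]; p,q=o1+x[0]*d1,o2+x[1]*d2
    P.append((p+q)/2); print('end',(p+q)/2,'gap',np.linalg.norm(p-q))
print('len',np.linalg.norm(P[1]-P[0]),'ang',np.degrees(np.arctan2(*(P[1]-P[0])[1::-1])))
a=np.radians(-14.3);ex=np.array([np.cos(a),np.sin(a),0]);ey=np.array([-np.sin(a),np.cos(a),0]);B=np.array([.5948,.0684,0])
for p in P+[(P[0]+P[1])/2]:
    d=p-B; print('station',d@ex,d@ey,d[2],'r',np.hypot(d@ey-.105,d[2]-.127),'theta',np.arctan2(d[2]-.127,.105-d@ey))
E
python3 bar.py
```

```text
top ((162.88148498535156, 176.32321166992188), (7.448418617248535, 43.75163650512695), 20.136302947998047)
[array([155.3506, 196.8619], dtype=float32), array([170.4123, 155.7845], dtype=float32)]
scene ((407.6323547363281, 53.77941131591797), (33.09922790527344, 7.88893461227417), 30.963756561279297)
[array([393.4412,  45.2647], dtype=float32), array([421.8235,  62.2941], dtype=float32)]
end [0.5664 0.2575 0.3309] gap 0.004418231882306977
end [0.6492 0.2371 0.3325] gap 0.0016506886075676587
len 0.08530713984128395 ang -13.84343994805628
station -0.07424782141357786 0.1762309072604448 0.3309056727142447 r 0.21598927175717492 theta 1.9068764937581866
station 0.01104183406299631 0.1769105502301251 0.33249339498889485 r 0.21771233915068136 theta 1.907418523680437
station -0.03160299367529082 0.1765707287452849 0.3316995338515698 r 0.21685079749030467 theta 1.90714858544359
```

The triangulation checks out: the bar measures 85 mm, its radius is 0.217 m and θ is about 1.91. I'll cage the bar with part-open fingers, turned 90°, to swing the lever over.

Emit:
servo_tool(motion=[{"tx": 0, "ty": 0, "tz": -50, "roll": -10, "fingers": 0.4}, {"tx": 0, "ty": 0, "tz": -100, "roll": -20, "fingers": 0.4}, {"tx": 0, "ty": 0, "tz": -150, "roll": -30, "fingers": 0.4}, {"tx": 0, "ty": 0, "tz": -190, "roll": -40, "fingers": 0.4}, {"tx": 0, "ty": 0, "tz": -205, "roll": -50, "fingers": 0.4}])

```text
time_s: 13.25
tool_pos: [0.5721, -0.0224, 0.404]
ee_rot: [3.139, 0.002, 2.203]
ft_force: [0.1, -0.7, -0.3]
opening: 0.034
grasp_force: 0.0
```

```bash
cat >> h.py <<'E'
def gs(xs,ys,z,ang=75.7):
    a=np.radians(-14.3);ex=np.array([np.cos(a),np.sin(a),0]);ey=np.array([-np.sin(a),np.cos(a),0]);B=np.array([.5948,.0684,0])
    d=bot.get_obs()['tool_pos']-B; print('st now',np.round([d@ex,d@ey,d[2]],4)); q=B+xs*ex+ys*ey; go(q[0],q[1],z,ang)
E
python3 -c "
from h import *
gs(-.042,.1765,.4)"
```

```text
st now [ 4.00e-04 -9.36e-02  4.04e-01]
go [204.5 181.6   4.1] roll -39.5 now [ 0.5721 -0.0224  0.404 ] yang 36.2 F [ 0.14 -0.69 -0.29] t 13.25 j [-0.16  0.2   1.23  0.    1.71 -0.79] op 0.034
```

Emit:
servo_tool(motion=[{"tx": 42, "ty": 36, "tz": 0, "roll": -10, "fingers": 0.4}, {"tx": 84, "ty": 72, "tz": 0, "roll": -20, "fingers": 0.4}, {"tx": 126, "ty": 108, "tz": 0, "roll": -30, "fingers": 0.4}, {"tx": 168, "ty": 145, "tz": 0, "roll": -39, "fingers": 0.4}, {"tx": 202, "ty": 180, "tz": 0, "roll": -39, "fingers": 0.4}])

```text
time_s: 13.88
tool_pos: [0.5978, 0.249, 0.4006]
ee_rot: [-3.141, -0.002, 2.881]
ft_force: [0.9, 0.1, -0.3]
opening: 0.034
grasp_force: 0.0
```

```bash
python3 -c "
from h import *
gs(-.042,.1765,.312)"
```

```text
st now [-0.0417  0.1757  0.4006]
go [ 0.1  0.8 88.6] roll -0.7 now [0.5978 0.249  0.4006] yang 75.0 F [ 0.92  0.07 -0.28] t 13.88 j [ 0.29  0.33  1.06  0.    1.75 -1.02] op 0.034
```

Emit:
servo_tool(motion=[{"tx": 0, "ty": 0, "tz": 0, "roll": 0, "fingers": 0.4}, {"tx": 0, "ty": 0, "tz": 20, "roll": 0, "fingers": 0.4}, {"tx": 0, "ty": 0, "tz": 45, "roll": 0, "fingers": 0.4}, {"tx": 0, "ty": 0, "tz": 70, "roll": 0, "fingers": 0.4}, {"tx": 0, "ty": 0, "tz": 88, "roll": 0, "fingers": 0.4}])

```text
time_s: 14.5
tool_pos: [0.5976, 0.2451, 0.3116]
ee_rot: [-3.14, -0.002, 2.877]
ft_force: [0.7, 0.4, -0.2]
opening: 0.0345
grasp_force: 0.0
```

```bash
python3 -c "
from h import *
gs(-.042,.100,.323)"
```

```text
st now [-0.0409  0.1719  0.3116]
go [  0.  -71.9 -11.3] roll -0.9 now [0.5976 0.2451 0.3116] yang 74.8 F [ 0.67  0.41 -0.21] t 14.5 j [ 0.28  0.35  1.23 -0.    1.56 -1.02] op 0.0345
```

Emit:
servo_tool(motion=[{"tx": 0, "ty": -14, "tz": -3, "roll": 0, "fingers": 0.4}, {"tx": 0, "ty": -28, "tz": -6, "roll": 0, "fingers": 0.4}, {"tx": 0, "ty": -43, "tz": -9, "roll": 0, "fingers": 0.4}, {"tx": 0, "ty": -58, "tz": -10, "roll": 0, "fingers": 0.4}, {"tx": 0, "ty": -72, "tz": -11, "roll": 0, "fingers": 0.4}])

```text
time_s: 15.12
tool_pos: [0.5798, 0.1748, 0.325]
ee_rot: [3.141, 0.001, 2.876]
ft_force: [0.6, -0.4, -0.4]
opening: 0.0343
grasp_force: 0.0
```

```bash
python3 -c "
from h import *
gs(-.042,.037,.315)"
```

```text
st now [-0.0408  0.0994  0.325 ]
go [  0.2 -62.4   9.9] roll -0.9 now [0.5798 0.1748 0.325 ] yang 74.8 F [ 0.64 -0.4  -0.36] t 15.12 j [ 0.18  0.28  1.3  -0.    1.56 -1.13] op 0.0343
```

There was no push force, so I'll check where the bar is.

Run:
```python
from h import *
s=cap('scene')
o=load('scene'); g=cv2.cvtColor(s['img'],cv2.COLOR_RGB2GRAY)
print(g[38:70:3,386:430:3])
np.set_printoptions(precision=0,suppress=True)
B=np.array([.5948,.0684,0]);a=np.radians(-14.3);ex=np.array([np.cos(a),np.sin(a),0]);ey=np.array([-np.sin(a),np.cos(a),0])
for q in (1.2,1.4,1.6,1.75): print(q,proj(s,[B+(.105-.216*np.cos(q))*ey+[0,0,.127+.216*np.sin(q)]-x*ex for x in(0,.045,.075)]).tolist())
save(s['img'],'s9.png')
```

```text
[[ 61  37  43  62  94  96  97  96  97  97  97  95  97 103 103]
 [ 50  34  38  68  96  95  97  93  97  93  93  94  93 103 104]
 [ 48  41  42  45  56  67  81  92  96  94  95  94  96 103 106]
 [ 45  39  45  39  39  39  47  55  73  94  97  93  97 107 103]
 [ 50  38  53  54  36  36  40  44  50  69  97  97  95 105 104]
 [ 57  52  54  52  52  48  37  39  37  45  91  94  94 106 107]
 [ 66  52  55  57  51  55  45  35  37  34  59  92  98 106 106]
 [ 95  66  54  55  58  55  52  48  38  33  32  40  86 105 106]
 [ 98  98  82  67  57  55  59  64  86  75  38  34  48 101 106]
 [ 99  98  96  99  96  97  92  95  95  75  63  51  92 105 105]
 [ 97  98  97 102 100  99  98  94  91  69  66  69 105 103 103]]
1.2 [[369.98907341841056, 90.89877945556223], [355.86230182279826, 80.17589260923423], [346.7171981691003, 73.24058988005402]]
1.4 [[384.2036400655691, 78.39475151095607], [369.9094273867524, 67.95077756032168], [360.6535515129999, 61.19515241229078]]
1.6 [[398.23151611009035, 68.80892895631206], [383.870750708854, 58.655187164175004], [374.56752702782416, 52.085128748229835]]
1.75 [[408.14304377742855, 63.813023974265036], [393.80147609099583, 53.87326192387951], [384.5064792664703, 47.439221047115524]]
```

The bar hasn't moved; its end is still at (420,62). The real fingertips must sit about 35 mm higher than I assumed. That would also explain the first missed grasp: the fingers closed on top of the tank. I'll go back over the bar and come down lower.

Emit:
servo_tool(motion=[{"tx": 0, "ty": 0, "tz": -30, "roll": 0, "fingers": 0.4}, {"tx": 0, "ty": 26, "tz": -30, "roll": 0, "fingers": 0.4}, {"tx": 0, "ty": 52, "tz": -30, "roll": 0, "fingers": 0.4}, {"tx": 0, "ty": 77, "tz": -30, "roll": -1, "fingers": 0.4}, {"tx": 0, "ty": 77, "tz": -30, "roll": -1, "fingers": 0.4}])

```text
time_s: 15.8
tool_pos: [0.6002, 0.2525, 0.3532]
ee_rot: [-3.141, -0.001, 2.897]
ft_force: [0.4, -0.4, -0.7]
opening: 0.0342
grasp_force: 0.0
```

Emit:
servo_tool(motion=[{"tx": 0, "ty": 0, "tz": 15, "roll": 0, "fingers": 0.4}, {"tx": 0, "ty": 0, "tz": 30, "roll": 0, "fingers": 0.4}, {"tx": 0, "ty": 0, "tz": 45, "roll": 0, "fingers": 0.4}, {"tx": 0, "ty": 0, "tz": 55, "roll": 0, "fingers": 0.4}, {"tx": 0, "ty": 0, "tz": 60, "roll": 0, "fingers": 0.4}])

```text
time_s: 16.42
tool_pos: [0.5998, 0.25, 0.2934]
ee_rot: [-3.141, -0.001, 2.894]
ft_force: [0.4, 0.1, 0.2]
opening: 0.034
grasp_force: 0.0
```

```bash
python3 -c "
from h import *
gs(-.042,.1765,.275)"
```

```text
st now [-0.04    0.1772  0.2934]
go [ 2.  -0.7 18.4] roll 0.1 now [0.5998 0.25   0.2934] yang 75.8 F [0.43 0.12 0.24] t 16.43 j [ 0.29  0.37  1.25 -0.    1.53 -1.03] op 0.034
```

Emit:
servo_tool(motion=[{"tx": 0, "ty": 0, "tz": 9, "roll": 0, "fingers": 0.4}, {"tx": 0, "ty": 0, "tz": 18, "roll": 0, "fingers": 0.4}, {"tx": 0, "ty": -10, "tz": 18, "roll": 0, "fingers": 0.4}, {"tx": 0, "ty": -20, "tz": 17, "roll": 0, "fingers": 0.4}, {"tx": 0, "ty": -32, "tz": 15, "roll": 0, "fingers": 0.4}])

```text
time_s: 17.05
tool_pos: [0.5929, 0.2225, 0.2812]
ee_rot: [3.134, 0.001, 2.896]
ft_force: [-0.1, 11.0, 4.9]
opening: 0.0337
grasp_force: 5.0
```

```bash
python3 -c "
from h import *
gs(-.042,.1,.285)
s=cap('scene');g=cv2.cvtColor(s['img'],cv2.COLOR_RGB2GRAY);print(g[44:70:3,386:430:3])"
```

```text
st now [-0.0399  0.1488  0.2812]
go [  2.3 -48.8  -4.1] roll 0.2 now [0.5929 0.2225 0.2812] yang 75.9 F [-0.09 10.95  4.86] t 17.05 j [ 0.25  0.34  1.32  0.01  1.48 -1.08] op 0.0337
[[ 44  44  50  41  36  44  37  45  69  96  94  92  97 102 102]
 [ 44  39  40  38  47  41  34  55  73  94  92  94  96 103 104]
 [ 44  36  42  40  37  36  36  54  49  67  96  95  94 107 106]
 [ 40  40  41  42  42  34  41  54  52  56  92  94  94 105 107]
 [ 45  40  49  51  38  39  33  37  47  53  95  94 100 104 104]
 [ 47  39  54  57  55  44  34  32  31  48  96  96  96 105 105]
 [ 48  38  65  63  60  53  57  48  29  33  48  95 102 105 106]
 [100  69  64  92  97  96  97  83  52  26  54  95 102 103 108]
 [ 98  96  96  97  95  99  99  74  66  65  92  99 101 105 104]]
```

Emit:
servo_tool(motion=[{"tx": 0, "ty": -16, "tz": 0, "roll": 0, "fingers": 0.4}, {"tx": 0, "ty": -32, "tz": -1, "roll": 0, "fingers": 0.4}, {"tx": 0, "ty": -48, "tz": -1, "roll": 0, "fingers": 0.4}, {"tx": 0, "ty": -64, "tz": 0, "roll": 0, "fingers": 0.4}, {"tx": 0, "ty": -80, "tz": 2, "roll": 0, "fingers": 0.4}])

```text
time_s: 17.73
tool_pos: [0.5744, 0.1434, 0.2796]
ee_rot: [3.136, 0.004, 2.895]
ft_force: [0.9, 8.3, 5.1]
opening: 0.0341
grasp_force: 3.8
```

```bash
python3 -c "
from h import *
gs(-.042,-.022,.249)"
```

```text
st now [-0.0383  0.0677  0.2796]
go [  4.1 -89.8  30.1] roll 0.2 now [0.5744 0.1434 0.2796] yang 75.9 F [0.94 8.28 5.07] t 17.73 j [ 0.13  0.28  1.41  0.    1.45 -1.2 ] op 0.0341
```

Emit:
servo_tool(motion=[{"tx": 1, "ty": -17, "tz": 1, "roll": 0, "fingers": 0.4}, {"tx": 2, "ty": -35, "tz": 5, "roll": 0, "fingers": 0.4}, {"tx": 3, "ty": -53, "tz": 11, "roll": 0, "fingers": 0.4}, {"tx": 3, "ty": -71, "tz": 20, "roll": 0, "fingers": 0.4}, {"tx": 3, "ty": -89, "tz": 32, "roll": 0, "fingers": 0.4}])

```text
time_s: 18.35
tool_pos: [0.5501, 0.0571, 0.2472]
ee_rot: [3.137, 0.005, 2.894]
ft_force: [2.0, 6.1, 4.1]
opening: 0.0343
grasp_force: 3.6
```

```bash
python3 -c "
from h import *
gs(-.042,-.062,.214)"
```

```text
st now [-0.0406 -0.022   0.2472]
go [  1.7 -40.2  33. ] roll 0.1 now [0.5501 0.0571 0.2472] yang 75.8 F [1.98 6.1  4.1 ] t 18.35 j [-0.02  0.24  1.54  0.    1.35 -1.35] op 0.0343
```

Emit:
servo_tool(motion=[{"tx": 0, "ty": -10, "tz": 7, "roll": 0, "fingers": 0.4}, {"tx": 1, "ty": -20, "tz": 15, "roll": 0, "fingers": 0.4}, {"tx": 1, "ty": -30, "tz": 24, "roll": 0, "fingers": 0.4}, {"tx": 1, "ty": -41, "tz": 34, "roll": 0, "fingers": 0.4}, {"tx": 1, "ty": -41, "tz": 34, "roll": 0, "fingers": 0.4}])

```text
time_s: 18.98
tool_pos: [0.5378, 0.0168, 0.2117]
ee_rot: [3.139, 0.002, 2.893]
ft_force: [3.0, 3.0, -1.3]
opening: 0.0343
grasp_force: 1.9
```

Run:
```python
from h import *
gs(-.042,-.062,.30)
s=cap('scene');t=cap('top')
B=np.array([.5948,.0684,0]);a=np.radians(-14.3);ex=np.array([np.cos(a),np.sin(a),0]);ey=np.array([-np.sin(a),np.cos(a),0])
gg=cv2.cvtColor(s['img'],cv2.COLOR_RGB2GRAY)
for q in (.6,.7,.75,.8,.85,.9,1): 
    f=lambda x,r:B+(.105-r*np.cos(q))*ey+[0,0,.127+r*np.sin(q)]-x*ex
    print(q,np.round(proj(s,[f(0,.216),f(.045,.216),f(.075,.216)])).tolist())
save(s['img'][40:240,250:500],'s10.png')
print(gg[70:140:4,325:415:4])
```

```text
st now [-0.0425 -0.0641  0.2117]
go [ -0.6   2.3 -88.3] roll 0.1 now [0.5378 0.0168 0.2117] yang 75.8 F [ 3.    3.04 -1.29] t 18.98 j [-0.1   0.25  1.62  0.    1.27 -1.42] op 0.0343
0.6 [[334.0, 138.0], [321.0, 127.0], [313.0, 119.0]]
0.7 [[339.0, 130.0], [326.0, 119.0], [317.0, 111.0]]
0.75 [[342.0, 126.0], [328.0, 115.0], [320.0, 107.0]]
0.8 [[344.0, 122.0], [331.0, 110.0], [322.0, 103.0]]
0.85 [[347.0, 118.0], [334.0, 106.0], [325.0, 99.0]]
0.9 [[350.0, 114.0], [336.0, 102.0], [328.0, 95.0]]
1 [[356.0, 106.0], [343.0, 95.0], [334.0, 88.0]]
[[ 86  81  76  63  37 102 104 106 106 102 104 108  93  91  91  96  99 101
   99 101 100  97  98]
 [ 63  52  45  38  37 104 107 109 107 104 106 110 109 108 109 105 106  88
   92  86  92  95  97]
 [ 39  36  39  41  37  54  99 109 111 106 107 110 109 110 110 108 111 113
  108 109 108 112 106]
 [ 36  36  38  33  35  46  40 108 106 107 107 110 105 107 109 109 113 110
  110 109 111 110 109]
 [ 39  36  36  41  36  48  44 107 106 109 109 109 110 107 111 109 109 110
  112 114 113 114 114]
 [ 38  35  42  38  38  34  74 108 108 104 105 105 108 107 105 109 
[... 495 characters left out ...]
106 108 111 113 113]
 [ 36  45  46  76 107 105 109 107 105 107 108 107 107 107 105 107 106 106
  112 110 110 112 109]
 [ 89  49  46  93 110 110 108 111 106 106 107 109 112 109 107 107 110 109
  111 109 110 111 110]
 [111  93  46  49  98 108 107 108 109 106 111 109 110 109 110 107 113 107
  110 109 110 113 112]
 [107 107 104  48  43  67  82  96 108 110 111 107 108 112 108 105 108 109
  109 109 111 113 112]
 [108 111 107 107  54  67  64  65  69  75  97 102 108 103 102  85 109 109
  112 111 111 111 112]
 [109 108 105 108 109 110 107 109  63  54  57  56  81  91  95 121 114 107
  112 113 110 112 111]
 [103 106 105 110 108 109 109 112 106  47  38  55 105  60  66  73  92  91
  102 109 110 112 112]]
```

The lever is at θ≈0.73. Next I'll lift out of the cage, shut the fingers and press from above.

Emit:
servo_tool(motion=[{"tx": 0, "ty": 3, "tz": -5, "roll": 0, "fingers": 0.4}, {"tx": 0, "ty": 5, "tz": -40, "roll": 0, "fingers": 0.4}, {"tx": 0, "ty": 5, "tz": -75, "roll": 0, "fingers": 0.1}, {"tx": 0, "ty": 6, "tz": -75, "roll": 0, "fingers": 0}, {"tx": 0, "ty": 6, "tz": -75, "roll": 0, "fingers": 0}])

```text
time_s: 19.7
tool_pos: [0.538, 0.0223, 0.2863]
ee_rot: [-3.141, -0.0, 2.895]
ft_force: [-0.9, 0.1, -0.3]
opening: -0.0003
grasp_force: 0.0
```

```bash
python3 -c "
from h import *
gs(-.042,-.057,.25)"
```

```text
st now [-0.0437 -0.0587  0.2863]
go [-1.7  1.7 36.3] roll 0.1 now [0.538  0.0223 0.2863] yang 75.8 F [-0.85  0.05 -0.31] t 19.7 j [-0.09  0.2   1.51 -0.    1.44 -1.41] op -0.0003
```

Descend to find contact.

Emit:
servo_tool(motion=[{"tx": 0, "ty": 1, "tz": 12, "roll": 0, "fingers": 0}, {"tx": 0, "ty": 1, "tz": 24, "roll": 0, "fingers": 0}, {"tx": 0, "ty": 1, "tz": 32, "roll": 0, "fingers": 0}, {"tx": 0, "ty": 0, "tz": 40, "roll": 0, "fingers": 0}, {"tx": 0, "ty": -1, "tz": 48, "roll": 0, "fingers": 0}])

```text
time_s: 20.32
tool_pos: [0.5382, 0.0211, 0.238]
ee_rot: [-3.141, -0.0, 2.894]
ft_force: [-5.8, -7.3, 15.6]
opening: 0.0001
grasp_force: 8.3
```

```bash
python3 -c "
from h import *
gs(-.042,-.065,.23)"
```

```text
st now [-0.0431 -0.0598  0.238 ]
go [-1.1 -5.2  8. ] roll 0.1 now [0.5382 0.0211 0.238 ] yang 75.8 F [-5.76 -7.33 15.61] t 20.32 j [-0.09  0.23  1.58 -0.    1.33 -1.41] op 0.0001
```

Emit:
servo_tool(motion=[{"tx": 0, "ty": -8, "tz": 9, "roll": 0, "fingers": 0}, {"tx": 0, "ty": -15, "tz": 19, "roll": 0, "fingers": 0}, {"tx": 0, "ty": -21, "tz": 29, "roll": 0, "fingers": 0}, {"tx": 0, "ty": -27, "tz": 39, "roll": 0, "fingers": 0}, {"tx": 0, "ty": -32, "tz": 49, "roll": 0, "fingers": 0}])

```text
time_s: 20.95
tool_pos: [0.5295, -0.0118, 0.1902]
ee_rot: [-3.138, 0.0, 2.895]
ft_force: [-5.8, -6.9, 10.3]
opening: -0.0002
grasp_force: 5.9
```

```bash
python3 -c "
from h import *
gs(-.042,-.1,.165)"
```

```text
st now [-0.0435 -0.0939  0.1902]
go [-1.5 -6.  25.3] roll 0.2 now [ 0.5295 -0.0118  0.1902] yang 75.9 F [-5.8  -6.88 10.29] t 20.95 j [-0.15  0.26  1.66 -0.    1.22 -1.47] op -0.0002
```

The side force shows the tip is on the bar's -y flank. I'll lift, shift +y and come down again.

Emit:
servo_tool(motion=[{"tx": 0, "ty": -2, "tz": -15, "roll": 0, "fingers": 0}, {"tx": 0, "ty": 8, "tz": -15, "roll": 0, "fingers": 0}, {"tx": 0, "ty": 8, "tz": -8, "roll": 0, "fingers": 0}, {"tx": 0, "ty": 8, "tz": -3, "roll": 0, "fingers": 0}, {"tx": 0, "ty": 8, "tz": 0, "roll": 0, "fingers": 0}])

```text
time_s: 21.58
tool_pos: [0.5317, -0.0018, 0.1888]
ee_rot: [-3.141, -0.001, 2.895]
ft_force: [-3.6, -2.5, 7.5]
opening: 0.0001
grasp_force: 3.7
```

```bash
python3 -c "
from h import *
gs(-.042,-.09,.165)
s=cap('scene');print(cv2.cvtColor(s['img'],cv2.COLOR_RGB2GRAY)[110:180:3,290:350:3])"
```

```text
st now [-0.0438 -0.0836  0.1888]
go [-1.8 -6.4 23.8] roll 0.2 now [ 0.5317 -0.0018  0.1888] yang 75.9 F [-3.63 -2.5   7.54] t 21.57 j [-0.13  0.27  1.66 -0.    1.22 -1.46] op 0.0001
[[ 73  74  79  89  58  44  40  43  45  43  46  45  42  76  54  56 107 107
  106 108]
 [ 74  77  76  70  55  48  38  43  46  48  44  43  45  57  46  94 108 106
  108 106]
 [ 77  61  54  54  56  75  76  42  47  47  46  50  44  45  64 105 105 107
  109 111]
 [ 75  61  65  53  56  63  98  48  43  44  41  44  50  68 100 110 105 108
  109 108]
 [ 76  79  69  52  50  46  55  47  49  50  45  46  76 106 109 109 109 105
  110 110]
 [ 78  76  92  85  53  51  48  49  47  47  51  58 105 103 108 108 110 107
  110 110]
 [ 79  97 105 105 102  81  47  48  46  46  58  60 103 110 108 110 107 109
  112 110]
 [101 104 104 103 104  88  50  46  42  49  59  63 107 110 108 109 112 110
  109 110]
 [100 102 103 105 101  99  59  42  40  51  64  83 108 108 110 108 111 108
  108 106]
 [102 104 102 103 104 105 103  64  42  53  67 101 105 110 108 107 109 107
  109 107]
 [104 104 104 108 105 106 108 105  68  42  44  83 108 107 108 108 10
[... 422 characters left out ...]
 107 110
  109 104]
 [ 77  79  77  78  74  85 109 112 110 107 109 107 108 107 108 104 106 107
   86  50]
 [ 75  80  74  79  77  85  80  99 109 109 109 109 109 110 110 106 109  86
   39  38]
 [ 80  78  79  78  78  78  81  80  92 108 113 106 111 112 108 108 108  80
   40  33]
 [ 74  80  78  76  77  85 105  84  82  82 105 108 113 110 114 110 112  83
   38  40]
 [ 78  80  80  81  96 112 111 111  93  77  81  95 112 112 112 114 131  91
   38  35]
 [ 79  77  80 103 111 112 113 114 115 104  83  79  83 108 111 144 147  81
   37  35]
 [ 82  86 103 109 113 111 113 112 112 112 110  91  80 101 110 123  82  45
   39  40]
 [ 81 103 109 109 113 110 112 111 110 115 116 120 142 137 114 106  64  45
   39  36]]
```

Run:
```python
from h import *
s=load('scene')
B=np.array([.5948,.0684,0]);a=np.radians(-14.3);ex=np.array([np.cos(a),np.sin(a),0]);ey=np.array([-np.sin(a),np.cos(a),0])
for q in (.3,.4,.45,.5,.55): print(q,'yz',round(.105-.215*np.cos(q),4),round(.127+.215*np.sin(q),4),np.round(proj(s,[B+(.105-.215*np.cos(q))*ey+[0,0,.127+.215*np.sin(q)]-x*ex for x in(-.009,.0,.03)]),1).tolist())
```

```text
0.3 yz -0.1004 0.1905 [[327.6, 163.3], [325.0, 161.0], [316.6, 153.4]]
0.4 yz -0.093 0.2107 [[330.2, 156.0], [327.6, 153.7], [319.0, 146.1]]
0.45 yz -0.0886 0.2205 [[331.7, 152.2], [329.1, 149.9], [320.4, 142.3]]
0.5 yz -0.0837 0.2301 [[333.5, 148.3], [330.8, 146.0], [322.1, 138.4]]
0.55 yz -0.0783 0.2394 [[335.4, 144.3], [332.7, 142.0], [323.9, 134.4]]
```

Emit:
servo_tool(motion=[{"tx": 0, "ty": -4, "tz": 8, "roll": 0, "fingers": 0}, {"tx": 0, "ty": -7, "tz": 16, "roll": 0, "fingers": 0}, {"tx": 0, "ty": -11, "tz": 24, "roll": 0, "fingers": 0}, {"tx": 0, "ty": -14, "tz": 32, "roll": 0, "fingers": 0}, {"tx": 0, "ty": -16, "tz": 39, "roll": 0, "fingers": 0}])

```text
time_s: 22.25
tool_pos: [0.528, -0.017, 0.1503]
ee_rot: [3.141, -0.001, 2.894]
ft_force: [-1.3, 1.5, 6.2]
opening: 0.0002
grasp_force: 3.0
```

```bash
python3 -c "
from h import *
gs(-.042,-.104,.1334)"
```

```text
st now [-0.0436 -0.0993  0.1503]
go [-1.6 -4.7 16.9] roll 0.1 now [ 0.528  -0.017   0.1503] yang 75.8 F [-1.32  1.48  6.24] t 22.25 j [-0.16  0.3   1.72  0.    1.12 -1.49] op 0.0002
```

Emit:
servo_tool(motion=[{"tx": 0, "ty": -1, "tz": 5, "roll": 0, "fingers": 0}, {"tx": 0, "ty": -2, "tz": 9, "roll": 0, "fingers": 0}, {"tx": 0, "ty": -3, "tz": 13, "roll": 0, "fingers": 0}, {"tx": 0, "ty": -4, "tz": 17, "roll": 0, "fingers": 0}, {"tx": 0, "ty": -4, "tz": 19, "roll": 0, "fingers": 0}])

```text
time_s: 22.88
tool_pos: [0.5268, -0.0215, 0.1313]
ee_rot: [-3.141, -0.001, 2.894]
ft_force: [-2.4, -0.3, 5.7]
opening: -0.0001
grasp_force: 3.0
```

Emit:
servo_tool(motion=[{"tx": 0, "ty": 0, "tz": 2, "roll": 0, "fingers": 0}, {"tx": 0, "ty": -1, "tz": 4, "roll": 0, "fingers": 0}, {"tx": 0, "ty": -1, "tz": 6, "roll": 0, "fingers": 0}, {"tx": 0, "ty": -1, "tz": 8, "roll": 0, "fingers": 0}, {"tx": 0, "ty": -1, "tz": 8, "roll": 0, "fingers": 0}])

```text
time_s: 23.5
tool_pos: [0.5266, -0.0228, 0.1233]
ee_rot: [-3.14, -0.001, 2.895]
ft_force: [-1.1, -0.9, 4.0]
opening: -0.0001
grasp_force: 1.7
```

Emit:
servo_tool(motion=[{"tx": 0, "ty": 0, "tz": 2, "roll": 0, "fingers": 0}, {"tx": 0, "ty": 0, "tz": 4, "roll": 0, "fingers": 0}, {"tx": 0, "ty": -1, "tz": 5, "roll": 0, "fingers": 0}, {"tx": 0, "ty": -1, "tz": 5, "roll": 0, "fingers": 0}, {"tx": 0, "ty": -1, "tz": 5, "roll": 0, "fingers": 0}])

```text
time_s: 24.12
tool_pos: [0.5267, -0.0232, 0.1184]
ee_rot: [-3.141, -0.0, 2.894]
ft_force: [-2.0, -1.2, 5.7]
opening: 0.0
grasp_force: 2.6
```

Emit:
servo_tool(motion=[{"tx": 0, "ty": 0, "tz": 1.5, "roll": 0, "fingers": 0}, {"tx": 0, "ty": 0, "tz": 3, "roll": 0, "fingers": 0}, {"tx": 0, "ty": 0, "tz": 4, "roll": 0, "fingers": 0}, {"tx": 0, "ty": 0, "tz": 4, "roll": 0, "fingers": 0}, {"tx": 0, "ty": 0, "tz": 4, "roll": 0, "fingers": 0}])

```text
time_s: 24.75
tool_pos: [0.5265, -0.0237, 0.1144]
ee_rot: [-3.14, -0.001, 2.895]
ft_force: [-2.4, -3.2, 5.4]
opening: 0.0003
grasp_force: 2.7
```

Emit:
servo_tool(motion=[{"tx": 0, "ty": 0, "tz": 1, "roll": 0, "fingers": 0}, {"tx": 0, "ty": 0, "tz": 2, "roll": 0, "fingers": 0}, {"tx": 0, "ty": 0, "tz": 2.5, "roll": 0, "fingers": 0}, {"tx": 0, "ty": 0, "tz": 2.5, "roll": 0, "fingers": 0}, {"tx": 0, "ty": 0, "tz": 2.5, "roll": 0, "fingers": 0}])

```text
time_s: 25.38
tool_pos: [0.5266, -0.0239, 0.112]
ee_rot: [-3.14, -0.0, 2.895]
ft_force: [-3.7, -3.2, 6.7]
opening: -0.0001
grasp_force: 2.9
```

Emit:
servo_tool(motion=[{"tx": 0, "ty": -0.5, "tz": 1, "roll": 0, "fingers": 0}, {"tx": 0, "ty": -1, "tz": 2, "roll": 0, "fingers": 0}, {"tx": 0, "ty": -1, "tz": 2.5, "roll": 0, "fingers": 0}, {"tx": 0, "ty": -1, "tz": 2.5, "roll": 0, "fingers": 0}, {"tx": 0, "ty": -1, "tz": 2.5, "roll": 0, "fingers": 0}])

```text
time_s: 26.0
tool_pos: [0.5265, -0.0242, 0.1095]
ee_rot: [-3.141, -0.0, 2.894]
ft_force: [-2.0, -1.2, 5.0]
opening: -0.0
grasp_force: 2.9
```

Emit:
servo_tool(motion=[{"tx": 0, "ty": 0, "tz": 1, "roll": 0, "fingers": 0}, {"tx": 0, "ty": 0, "tz": 2, "roll": 0, "fingers": 0}, {"tx": 0, "ty": 0, "tz": 2.5, "roll": 0, "fingers": 0}, {"tx": 0, "ty": 0, "tz": 2.5, "roll": 0, "fingers": 0}, {"tx": 0, "ty": 0, "tz": 2.5, "roll": 0, "fingers": 0}])

```text
time_s: 26.62
tool_pos: [0.5265, -0.0244, 0.107]
ee_rot: [-3.141, -0.0, 2.894]
ft_force: [-2.7, -1.3, 5.8]
opening: 0.0001
grasp_force: 3.0
```

Emit:
servo_tool(motion=[{"tx": 0, "ty": 0, "tz": 1, "roll": 0, "fingers": 0}, {"tx": 0, "ty": 0, "tz": 2, "roll": 0, "fingers": 0}, {"tx": 0, "ty": 0, "tz": 2.5, "roll": 0, "fingers": 0}, {"tx": 0, "ty": 0, "tz": 2.5, "roll": 0, "fingers": 0}, {"tx": 0, "ty": 0, "tz": 2.5, "roll": 0, "fingers": 0}])

```text
time_s: 27.25
tool_pos: [0.5265, -0.0245, 0.1045]
ee_rot: [-3.141, -0.0, 2.895]
ft_force: [-3.0, -2.2, 4.8]
opening: 0.0005
grasp_force: 3.0
```

Emit:
servo_tool(motion=[{"tx": 0, "ty": 0, "tz": 1, "roll": 0, "fingers": 0}, {"tx": 0, "ty": 0, "tz": 2, "roll": 0, "fingers": 0}, {"tx": 0, "ty": 0, "tz": 2.5, "roll": 0, "fingers": 0}, {"tx": 0, "ty": 0, "tz": 2.5, "roll": 0, "fingers": 0}, {"tx": 0, "ty": 0, "tz": 2.5, "roll": 0, "fingers": 0}])

```text
time_s: 27.88
tool_pos: [0.5264, -0.0247, 0.102]
ee_rot: [-3.14, -0.0, 2.895]
ft_force: [-3.3, -2.9, 6.1]
opening: -0.0003
grasp_force: 3.1
```

Emit:
servo_tool(motion=[{"tx": 0, "ty": -0.5, "tz": 1, "roll": 0, "fingers": 0}, {"tx": 0, "ty": -0.5, "tz": 2, "roll": 0, "fingers": 0}, {"tx": 0, "ty": -0.5, "tz": 2.5, "roll": 0, "fingers": 0}, {"tx": 0, "ty": -0.5, "tz": 2.5, "roll": 0, "fingers": 0}, {"tx": 0, "ty": -0.5, "tz": 2.5, "roll": 0, "fingers": 0}])

```text
time_s: 28.5
tool_pos: [0.5264, -0.0249, 0.0995]
ee_rot: [-3.141, -0.0, 2.894]
ft_force: [-2.8, -2.5, 5.8]
opening: -0.0001
grasp_force: 3.1
```

Emit:
servo_tool(motion=[{"tx": 0, "ty": 0, "tz": 1, "roll": 0, "fingers": 0}, {"tx": 0, "ty": 0, "tz": 2, "roll": 0, "fingers": 0}, {"tx": 0, "ty": 0, "tz": 2.5, "roll": 0, "fingers": 0}, {"tx": 0, "ty": 0, "tz": 2.5, "roll": 0, "fingers": 0}, {"tx": 0, "ty": 0, "tz": 2.5, "roll": 0, "fingers": 0}])

```text
time_s: 29.12
tool_pos: [0.5264, -0.025, 0.097]
ee_rot: [-3.141, -0.0, 2.895]
ft_force: [-2.4, -1.8, 5.2]
opening: 0.0001
grasp_force: 3.1
```

Emit:
servo_tool(motion=[{"tx": 0, "ty": 0, "tz": 1, "roll": 0, "fingers": 0}, {"tx": 0, "ty": 0, "tz": 2, "roll": 0, "fingers": 0}, {"tx": 0, "ty": 0, "tz": 2.5, "roll": 0, "fingers": 0}, {"tx": 0, "ty": 0, "tz": 2.5, "roll": 0, "fingers": 0}, {"tx": 0, "ty": 0, "tz": 2.5, "roll": 0, "fingers": 0}])

```text
time_s: 29.75
tool_pos: [0.5263, -0.0251, 0.0945]
ee_rot: [-3.141, -0.0, 2.894]
ft_force: [-3.3, -2.3, 5.6]
opening: -0.0004
grasp_force: 3.1
```

Emit:
servo_tool(motion=[{"tx": 0, "ty": 0, "tz": 1, "roll": 0, "fingers": 0}, {"tx": 0, "ty": 0, "tz": 2, "roll": 0, "fingers": 0}, {"tx": 0, "ty": 0, "tz": 2.5, "roll": 0, "fingers": 0}, {"tx": 0, "ty": 0, "tz": 2.5, "roll": 0, "fingers": 0}, {"tx": 0, "ty": 0, "tz": 2.5, "roll": 0, "fingers": 0}])

```text
time_s: 30.38
tool_pos: [0.5263, -0.0251, 0.092]
ee_rot: [-3.141, -0.0, 2.895]
ft_force: [-3.2, -2.5, 5.8]
opening: 0.0001
grasp_force: 3.2
```

Run:
```python
from h import *
gs(-.042,-.1,.09)
s=cap('scene');g=cv2.cvtColor(s['img'],cv2.COLOR_RGB2GRAY)
B=np.array([.5948,.0684,0])
a=np.radians(-14.3);ex=np.array([np.cos(a),np.sin(a),0]);ey=np.array([-np.sin(a),np.cos(a),0])
C=B+.018*ex-.03*ey   # tank corner nearest camera
for z in(.121,.115,.11,.105,.1,.055):print(z,np.round(proj(s,[C+[0,0,z]]),1))
u,v=np.round(proj(s,[C+[0,0,.115]])[0]).astype(int)
print(u,v);print(g[v-14:v+18,u-8:u+9])
```

```text
st now [-0.0433 -0.1075  0.092 ]
go [-1.3  7.5  2. ] roll 0.1 now [ 0.5263 -0.0251  0.092 ] yang 75.8 F [-3.21 -2.5   5.82] t 30.38 j [-0.18  0.37  1.78 -0.    0.99 -1.5 ] op 0.0001
0.121 [[351.4 169.2]]
0.115 [[351.3 170.8]]
0.11 [[351.2 172.1]]
0.105 [[351.1 173.3]]
0.1 [[351.  174.6]]
0.055 [[350.1 185.6]]
351 171
[[110 106 110 108 109 105 103 111 117 120 123 124 124 123 121 119 104]
 [109 106 107 109 113 113 118 121 123 123 123 124 125 119 111  97  82]
 [106 110 109 113 117 122 122 123 123 124 125 123 118 108  85  65  53]
 [104 111 115 119 121 121 122 123 125 120 119 114 103  79  60  47  39]
 [101 105 117 119 120 124 125 126 120 119 107  92  77  56  49  38  39]
 [ 92  99 105 113 122 120 123 121 112 101  81  71  52  43  36  38  39]
 [ 87  89  96 102 113 120 116 108  92  77  64  52  42  37  39  37  41]
 [ 86  87  87  92 101 108  98  81  71  55  47  40  42  37  38  42  37]
 [ 87  89  85  86  85  85  77  63  48  47  38  41  41  41  44  43  40]
 [ 89  85  87  79  72  62  56  48  43  42  39  37  38  40  37  44  38]
 [ 84  80  77  65  59  49  48  40  38  39  40  38  41  38  39  45  36]

[... 791 characters left out ...]
 36  39  40  41  36  42  43  56  73  86  90  87  80  66  56]
 [ 40  36  40  36  40  36  39  40  42  57  82  85  87  75  64  54  50]
 [ 47  43  39  39  37  39  33  32  45  60  77  77  70  60  51  56  62]
 [ 48  46  39  42  41  34  38  36  43  59  66  61  50  54  59  63  70]
 [ 57  54  46  40  40  37  37  38  41  53  50  49  46  62  69  71  69]
 [ 56  56  55  47  38  40  41  39  39  43  51  54  65  68  68  67  60]
 [ 59  54  56  53  47  43  39  35  44  50  58  70  70  70  59  60  51]
 [ 53  48  59  61  56  51  46  43  49  60  66  64  67  57  52  56  53]
 [ 52  49  54  56  56  50  49  49  58  61  65  60  56  51  53  52  51]
 [ 48  48  46  47  55  54  55  57  57  62  61  52  54  52  48  54  52]]
```

Emit:
servo_tool(motion=[{"tx": 0, "ty": 0, "tz": 1, "roll": 0, "fingers": 0}, {"tx": 0, "ty": 0, "tz": 2, "roll": 0, "fingers": 0}, {"tx": 0, "ty": 0, "tz": 2.5, "roll": 0, "fingers": 0}, {"tx": 0, "ty": 0, "tz": 2.5, "roll": 0, "fingers": 0}, {"tx": 0, "ty": 0, "tz": 2.5, "roll": 0, "fingers": 0}])

```text
time_s: 31.05
tool_pos: [0.5263, -0.0251, 0.0895]
ee_rot: [-3.141, -0.0, 2.895]
ft_force: [-3.5, -2.3, 5.8]
opening: 0.0002
grasp_force: 3.2
```

Emit:
servo_tool(motion=[{"tx": 0, "ty": 0, "tz": 1, "roll": 0, "fingers": 0}, {"tx": 0, "ty": 0, "tz": 2, "roll": 0, "fingers": 0}, {"tx": 0, "ty": 0, "tz": 2.5, "roll": 0, "fingers": 0}, {"tx": 0, "ty": 0, "tz": 2.5, "roll": 0, "fingers": 0}, {"tx": 0, "ty": 0, "tz": 2.5, "roll": 0, "fingers": 0}])

```text
time_s: 31.68
tool_pos: [0.5263, -0.0251, 0.087]
ee_rot: [-3.141, -0.0, 2.895]
ft_force: [-3.2, -3.4, 6.8]
opening: -0.0001
grasp_force: 3.2
```

Emit:
servo_tool(motion=[{"tx": 0, "ty": 0, "tz": 1, "roll": 0, "fingers": 0}, {"tx": 0, "ty": 0, "tz": 2, "roll": 0, "fingers": 0}, {"tx": 0, "ty": 0, "tz": 2.5, "roll": 0, "fingers": 0}, {"tx": 0, "ty": 0, "tz": 2.5, "roll": 0, "fingers": 0}, {"tx": 0, "ty": 0, "tz": 2.5, "roll": 0, "fingers": 0}])

```text
time_s: 32.3
tool_pos: [0.5263, -0.0251, 0.0845]
ee_rot: [-3.141, -0.0, 2.895]
ft_force: [-4.3, -2.1, 6.7]
opening: 0.0
grasp_force: 3.3
```

Emit:
servo_tool(motion=[{"tx": 0, "ty": 0, "tz": 1, "roll": 0, "fingers": 0}, {"tx": 0, "ty": 0, "tz": 2, "roll": 0, "fingers": 0}, {"tx": 0, "ty": 0, "tz": 2.5, "roll": 0, "fingers": 0}, {"tx": 0, "ty": 0, "tz": 2.5, "roll": 0, "fingers": 0}, {"tx": 0, "ty": 0, "tz": 2.5, "roll": 0, "fingers": 0}])

```text
time_s: 32.92
tool_pos: [0.5264, -0.0251, 0.0824]
ee_rot: [-3.141, -0.0, 2.895]
ft_force: [-4.8, -2.7, 9.8]
opening: -0.0
grasp_force: 5.0
```

The bottom stop has been reached, so smaller steps from here.

Emit:
servo_tool(motion=[{"tx": 0, "ty": 0, "tz": 0.5, "roll": 0, "fingers": 0}, {"tx": 0, "ty": 0, "tz": 0.8, "roll": 0, "fingers": 0}, {"tx": 0, "ty": 0, "tz": 0.8, "roll": 0, "fingers": 0}, {"tx": 0, "ty": 0, "tz": 0.8, "roll": 0, "fingers": 0}, {"tx": 0, "ty": 0, "tz": 0.8, "roll": 0, "fingers": 0}])

```text
time_s: 33.55
tool_pos: [0.5264, -0.0251, 0.0818]
ee_rot: [-3.141, 0.0, 2.895]
ft_force: [-4.9, -2.6, 12.5]
opening: 0.0
grasp_force: 6.1
```

```bash
python3 -c "
from h import *
F=[]
for i in range(6): cap('wrist'); F.append(bot.get_obs()['ft_force'])
print(np.round(F,1),bot.get_obs()['tool_pos'])"
```

```text
[[-4.1 -2.4 12. ]
 [-3.8 -1.8 12.5]
 [-4.9 -2.8 12.4]
 [-4.5 -1.9 12.2]
 [-4.2 -0.8 11.8]
 [-4.1 -2.7 11.5]] [ 0.52635181 -0.02505241  0.0817897 ]
```

Emit:
servo_tool(motion=[{"tx": 0, "ty": 0, "tz": 0.3, "roll": 0, "fingers": 0}, {"tx": 0, "ty": 0, "tz": 0.3, "roll": 0, "fingers": 0}, {"tx": 0, "ty": 0, "tz": 0.3, "roll": 0, "fingers": 0}, {"tx": 0, "ty": 0, "tz": 0.3, "roll": 0, "fingers": 0}, {"tx": 0, "ty": 0, "tz": 0.3, "roll": 0, "fingers": 0}])

```text
time_s: 34.48
tool_pos: [0.5264, -0.0251, 0.0816]
ee_rot: [-3.141, 0.0, 2.895]
ft_force: [-4.6, -2.1, 11.9]
opening: -0.0001
grasp_force: 6.4
```

```bash
python3 -c "
from h import *
F=[]
for i in range(6): cap('wrist'); F.append(bot.get_obs()['ft_force'])
print(np.mean(F,0),bot.get_obs()['tool_pos'])"
```

```text
[-4.72666112 -1.95515288 12.51506845] [ 0.52636928 -0.02505793  0.08155914]
```

12.5 N is inside the 11–14 N seating band. Now I'll retreat straight up and check the clamp.

Emit:
servo_tool(motion=[{"tx": 0, "ty": 0, "tz": -3, "roll": 0, "fingers": 0}, {"tx": 0, "ty": 0, "tz": -15, "roll": 0, "fingers": 0}, {"tx": 0, "ty": 0, "tz": -45, "roll": 0, "fingers": 0}, {"tx": 0, "ty": -20, "tz": -90, "roll": 0, "fingers": 0}, {"tx": 0, "ty": -50, "tz": -130, "roll": 0, "fingers": 0}])

```text
time_s: 35.4
tool_pos: [0.5147, -0.0729, 0.2127]
ee_rot: [3.141, 0.001, 2.896]
ft_force: [1.5, -0.1, -0.2]
opening: -0.0002
grasp_force: 0.0
```

Run:
```python
from h import *
gs(0,0,.2)
s=cap('scene');g=cv2.cvtColor(s['img'],cv2.COLOR_RGB2GRAY)
B=np.array([.5948,.0684,0]);a=np.radians(-14.3);ex=np.array([np.cos(a),np.sin(a),0]);ey=np.array([-np.sin(a),np.cos(a),0])
for q in(0,-.05,-.07,-.1):print(q,np.round(proj(s,[B+(.105-.215*np.cos(q))*ey+[0,0,.127+.215*np.sin(q)]-x*ex for x in(-.009,.045,.075)]),1).tolist())
print(g[168:200:2,290:335:2])
```

```text
st now [-0.0427 -0.1567  0.2127]
go [-43.3 156.6  12.8] roll 0.2 now [ 0.5147 -0.0729  0.2127] yang 75.9 F [ 1.48 -0.1  -0.2 ] t 35.4 j [-0.27  0.22  1.66  0.    1.26 -1.6 ] op -0.0002
0 [[324.2, 182.4], [309.7, 169.0], [301.8, 161.7]]
-0.05 [[324.2, 185.1], [309.8, 171.7], [302.0, 164.4]]
-0.07 [[324.3, 186.1], [309.9, 172.7], [302.2, 165.5]]
-0.1 [[324.5, 187.6], [310.1, 174.2], [302.4, 167.0]]
[[ 78  78  82 102 109 104  67  45  40  54  88 109 113 112 115 110 112 111
  113 113 109 111 110]
 [ 82  80  78  82 105 115 102  69  42  43  49  87 112 112 112 114 113 110
  113 111 112 113 118]
 [ 80  73  80  76  87 108 112 103  70  41  42  47  85 109 113 112 113 114
  112 112 114 120 120]
 [ 78  78  77  78  79  86 105 109 110  80  43  39  44  80 112 111 115 115
  105  96  99 120 124]
 [ 83  98 101  84  77  79  83 102 111 112  77  40  36  46  85 110 108  98
   89  87  90 101 103]
 [103 111 113  97  81  79  77  82 104 113 110  79  45  39  47  80  91  85
   85  88  85  83 101]
 [111 110 112 109  98  82  77  79  87 109 110 109  81  39  41  39  69  85
   90  86  84 120 146]
 [112 109 110 114 109
[... 152 characters left out ...]
116 140 150 149 151]
 [109 111 110 111 109 111 112  98  81  81  84  93 111 138 146 113  75 112
  147 150 149 149 149]
 [109 112 111 109 111 111 113 110  94  83  93 109 111 113 140 148 141 148
  149 148 151 150 150]
 [111 110 111 111 111 111 111 112 107 113 133 116 113 112 114 140 150 148
  150 150 150 148 149]
 [110 112 113 108 107 110 112 115 115 113 122 124 117 112 114 114 139 150
  149 148 150 150 148]
 [108 109 112 109 105 113 132 144 129 116 114 119 125 116 109 111 118 141
  149 151 147 148 145]
 [108 109 109 111 126 142 147 129 115 118 115 111 121 115 115 108 115 118
  136 145 148 144 146]
 [108 106 110 135 148 150 150 132 112 137 131 110 111 123 125 113 113 111
  106 120 137 148 141]]
```

The bar crosses column 310 at about row 173, which matches θ≈-0.07, so the lever stayed where I pressed it and the gripper is clear. Handing in.

```bash
python3 -c "
from cell import bot
print(bot.job_done())"
```

```text
the job is handed in; nothing more can be done
None
```

The ink tank stands in the bay and the clamp lever is pressed down on it (12.5 N at the handle, inside the 11–14 N seating band); the gripper is clear and the job is handed in, but no verdict came back.

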